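# Empty the mill jar, heft it, and set its lid to drain

### The job

Take the lid off the steel mill jar and lean it on edge, handle side out, against the plain right-hand side of the centrifuge so that it can drain. Tip the jar out over the carton tray, then bring it upright and hold it still in the air for two seconds to judge by its weight whether cylinders are still caught behind the shoulder; tip again and heft again until it weighs no more than the empty jar. Then stand the jar on the bench beside the tray, with every cylinder in the tray and the other things left where they are.

Things in the scene. Friction and masses are not known exactly. Their poses are not given: they have to be found in the camera images.
- jar: Loose stainless mill jar, opaque, round, 92 mm high: body 66 mm wide up to 64 mm, then a cone to a 51 mm neck (mouth 45 mm clear). Wall 3 mm, floor 5 mm. Empty it weighs 0.34 kg. Origin: centre of its underside; z is up when it stands. At the start it stands on the bench with the lid on and 3 to 6 cylinders inside. Its shoulder holds cylinders back until it is tipped well past level.
- jar_mid (a point): Point on the jar's axis half-way up (46 mm above its underside); z points to the mouth. The straight part of the body, 66 mm wide, is good to grip from the side or tilted; a grip from above would cover the mouth.
- jar_mouth (a point): Centre of the jar's mouth, on the axis 92 mm above its underside.
- lid_mid (a point): Middle of the jar's loose lid: a square steel plate 82 x 82 x 8 mm with rubber edging that grips well, 0.16 kg; z points out of the handle side, x along the handle. Under it a rubber spigot 39 mm wide and 6 mm deep sits in the jar's mouth. At the start it lies on the jar, handle up.
- lid_grip (a point): Middle of the bar of the lid's strap handle: a 9 mm round bar, 38 mm straight, along the lid's x, its centre 33 mm above the plate's underside (25 mm above its top face, free below).
- tray: Fixed white carton lid used as a tray, open on top: 260 mm along its x, 200 mm along its y, walls 38 mm high and 2 mm thick. Origin: centre of its underside, which lies on the bench.
- rest_face (a point): Point on the flat upright right-hand side (seen from its front) of the fixed centrifuge, a white box-like machine 286 x 215 x 157 mm. The point lies 40 mm above the bench. Its -y points straight out of that side, x runs along it to the machine's back; the side is flat from 80 mm ahead of to 160 mm behind the point and 60 mm and more high.
- cyl_1_mid (a point): Middle of a loose steel grinding cylinder, 18 mm thick and 22 mm long along its z, 44 g (give or take a tenth). At the start in the jar, or absent.
- cyl_2_mid (a point): Middle of a loose steel grinding cylinder, 18 mm thick and 22 mm long along its z, 44 g (give or take a tenth). At the start in the jar, or absent.
- cyl_3_mid (a point): Middle of a loose steel grinding cylinder, 18 mm thick and 22 mm long along its z, 44 g (give or take a tenth). At the start in the jar, or absent.
- cyl_4_mid (a point): Middle of a loose steel grinding cylinder, 18 mm thick and 22 mm long along its z, 44 g (give or take a tenth). At the start in the jar, or absent.
- cyl_5_mid (a point): Middle of a loose steel grinding cylinder, 18 mm thick and 22 mm long along its z, 44 g (give or take a tenth). At the start in the jar, or absent.
- cyl_6_mid (a point): Middle of a loose steel grinding cylinder, 18 mm thick and 22 mm long along its z, 44 g (give or take a tenth). At the start in the jar, or absent.
- beaker: Bystander: a 100 ml glass beaker standing upside down, 61 x 56 x 69 mm high. Origin: centre of its foot on the bench. Leave it.
- petri: Bystander: a glass Petri dish 95 mm across, 16 mm high. Origin: centre of its underside. Leave it.
- sample_bottle: Bystander: a small white plastic bottle 52 mm wide, 100 mm high, standing. Origin: centre of its underside. Leave it.
Not all that is in view belongs to the job. What is shaped like the jar but blue is not meant.

How it is judged:
On the way, in this order (a step that is already met when the one before it is completed fails the run):
1. the open jar is tipped mouth down over the tray (angle between jar_mid's own z axis and vertical above 1.75 rad and horizontal distance between jar_mouth and tray below 0.13 m), for 0.2 s.
2. with every cylinder out of it, the jar is held upright and still in the air for a second (hefted) (angle between jar_mid's own z axis and vertical below 0.35 rad and height (world z) of jar_mid above 0.12 m and linear speed of jar below 0.03 m/s and contact force between the fingers and jar above 1 N and distance between each of cyl_1_mid, cyl_2_mid, cyl_3_mid, cyl_4_mid, cyl_5_mid, cyl_6_mid and jar_mid above 0.07 m), for 1 s.
At the end, for the whole second after the job is handed in: the lid leans on edge on the bench against the centrifuge's right-hand side (32 to 80 degrees from flat, its middle within 55 mm of that side); the jar stands upright within 6 degrees on the bench outside the tray; every cylinder lies in the tray (angle between lid_mid's own z axis and vertical between 0.55 and 1.4 rad and y of lid_mid in the frame of rest_face between -0.055 and 0 m and x of lid_mid in the frame of rest_face between -0.08 and 0.15 m and y of lid_grip in the frame of rest_face below -0.03 m and height (world z) of lid_mid between 0.018 and 0.05 m and angle between jar_mid's own z axis and vertical below 0.1 rad and height (world z) of jar_mid between 0.035 and 0.052 m and linear speed of jar below 0.02 m/s and (x of jar_mid in the frame of tray above 0.16 m or x of jar_mid in the frame of tray below -0.16 m or y of jar_mid in the frame of tray above 0.13 m or y of jar_mid in the frame of tray below -0.13 m) and x of cyl_1_mid in the frame of tray between -0.128 and 0.128 m and y of cyl_1_mid in the frame of tray between -0.098 and 0.098 m and height (world z) of each of cyl_1_mid, cyl_2_mid, cyl_3_mid, cyl_4_mid, cyl_5_mid, cyl_6_mid below 0.06 m and x of cyl_2_mid in the frame of tray between -0.128 and 0.128 m and y of cyl_2_mid in the frame of tray between -0.098 and 0.098 m and x of cyl_3_mid in the frame of tray between -0.128 and 0.128 m and y of cyl_3_mid in the frame of tray between -0.098 and 0.098 m and x of cyl_4_mid in the frame of tray between -0.128 and 0.128 m and y of cyl_4_mid in the frame of tray between -0.098 and 0.098 m and x of cyl_5_mid in the frame of tray between -0.128 and 0.128 m and y of cyl_5_mid in the frame of tray between -0.098 and 0.098 m and x of cyl_6_mid in the frame of tray between -0.128 and 0.128 m and y of cyl_6_mid in the frame of tray between -0.098 and 0.098 m); the robot touches nothing.
It fails at once if the small upturned beaker is pushed more than 3 cm or knocked over (distance of beaker from where it was at the start of the episode above 0.03 m).
It fails at once if the Petri dish is pushed more than 3 cm or knocked over (distance of petri from where it was at the start of the episode above 0.03 m).
It fails at once if the small white bottle is pushed more than 3 cm or knocked over (distance of sample_bottle from where it was at the start of the episode above 0.03 m).
Of cyl_1, cyl_2, cyl_3, cyl_4, cyl_5, cyl_6 only 3 to 6 are there at a start; the rules pass over those that are not, and their reading is None.
At some moment in a run one of jar, lid may be knocked a few centimetres aside while the robot is not near it.
It also fails if it takes over 176 s, if anything falls off the work surface, if the arm or the gripper's body presses on something with over 40 N, if the wrist force passes 120 N, or if a joint passes its speed limit or range.

### The arm

A 7-joint arm with a two-finger parallel gripper is mounted at the origin on a cart in front of the work surface, level with it; the furniture and walls round the work are solid. World frame = base frame: x ahead of the robot, y to its left, z up, the work surface at z = 0. Lengths are in m, angles in rad, forces in N, time in s.
With the tool pointing down it reaches from about 0.4 to 0.85 m from the base axis. Payload 4.5 kg.
Tool frame: the origin (TCP) lies at the very end of the fingers, on their centre line; the grasp point (between the pads) lies 19 mm behind it; z points along the fingers, y is the line along which they close (so a half turn about z gives the same grasp; the last joint's range is limited). The gripper opens to 88 mm and grips with 3 to 60 N. Pads are 18 mm wide; open, the fingers measure 123 mm over their backs; the gripper's body (75 mm by 187 mm) begins 45 mm behind the grasp point.
Start: joints at [-1.283, 0.689, -0.195, 1.565, 0.157, 0.902, -0.215], TCP at [0.157, 0.605, 0.239] pointing down, gripper open.
Joint ranges: [-3.01, 3.01], [-0.46, 2.08], [-1.47, 1.51], [0.13, 2.56], [-1, 4.14], [0.04, 2.09], [-2.66, 2.66]. Speed limits (rad/s): [2.57, 2.57, 3.14, 3.14, 3.14, 3.14, 3.14].

### API

Orientations are given as a unit quaternion [x, y, z, w].
In Python, from plant import r, eyes, nets gives the robot as it stands.
- The arm moves only by the shell command python3 -m pendant 'ROWS' [FORCE]. ROWS is JSON, a list of rows, each an object of numbers: "claw": the opening, from 0 (shut) to 1 (fully open); "dx", "dy", "dz": the shift along the world's x, y, z in mm; "twist": the turn about the world's z in rad. In form: [{"claw": .., "dx": .., "dy": .., "dz": .., "twist": ..}, ...]. A call has 1 to 8 rows; each row is the pose to reach, as a shift and turn from the pose commanded when the call began; what a row does not reach only later rows make up. A row lasts 1/10 s, in which the tool goes at most 50 mm and 8.59 degrees, less where a joint would pass 70% of its speed; a pose out of reach is approached as far as the arm can. A call with a gripper value outside its range is refused whole. The fingers move at their own pace and stop on an object; FORCE is the grip in N (left out, the last holds). Time passes only in rows, so rows that repeat a pose let the fingers close. It gives the time, the measured TCP pose, the force, the opening and the grip force at its end, in the units of the state.
- r.get_state(): the state, without advancing time (a new reading comes with each control period).
- eyes.snapshot(name): name is "side" or "top"; returns (picture, depth): 420x560x3 uint8, blue, green, red; 420x560 float32, m along the optical axis (not along the pixel's ray), 0 where there is no reading.
- eyes.camera_info(name): a dict with "K" (3x3 intrinsics, pixels), "world_to_cam" (4x4, takes a point from world to camera coordinates). Camera axes: x right, y down, z forward; pixel columns grow to the right and rows downward; lengths in m; the calibration is good to about 2 mm. A picture is of the moment at which its call begins. camera_info takes no time and is no camera call.
- r.finish_job(): hands the job in; it is judged then, once.
Trained networks look in the newest picture that a camera, given by its name, has taken for a name from the list of things; names that differ only in an ending like _2 or _b are one class to them, and where a whole thing is asked for, a point or a joint stands for the part that bears it (a point fixed in the world has none). Each returns a list of dicts, best first, with "confidence" (0 to 1); they miss things now and then, are a little off and sometimes report something else, mostly with a low value. They report only what shows in the picture. A call takes as long as a camera call. They do not tell look-alikes from the thing itself.
- nets.spot_in(camera, query): "box" ([left, top, width, height] as shares, 0 to 1, of the picture: columns of its width, rows of its height, round what is visible of it).
- nets.place_of(camera, query): "position" ([column, row] as shares, 0 to 1, of the picture: columns of its width, rows of its height: a listed point, or the origin of a listed thing).
The state is a dict: "clock": time; "q": joint angles; "qd": joint speeds; "joint_torque": joint torques, N m; "tool_pos": TCP position; "eef_rot": TCP orientation; "contact_force": force on the tool from outside, world axes, zero at the start; "moment": the same for the moment, N m; "opening": opening from 0.0 (shut) to 1.0 (fully open); "finger_force": force on a finger pad.
Only numpy, scipy, OpenCV 4.12 (cv2) and the standard library are available. Lean on these libraries where they do the work, as an engineer would, in place of code of your own. Each camera call takes 0.05 s, during which the arm holds its last target. There are 200 camera calls.

## Working session

There is one attempt and no reset: what is moved stays moved. The work goes in short steps, Python scripts to look and compute and a shell command to move; the robot and the scene stay as the last step left them, time stands still between calls to the robot, and variables do not carry over. Pictures are saved under pics/ and viewed, at most 14 in all, crops included, and the job is handed in when it is done.

```bash
ls -la; mkdir -p pics; python3 - <<'E'
from plant import r,eyes,nets
import cv2,json
print(r.get_state())
print([m for m in dir(r) if m[0]!='_'],[m for m in dir(eyes) if m[0]!='_'])
for n in("side","top"):
    p,d=eyes.snapshot(n); cv2.imwrite(f"pics/{n}0.png",p)
    i=eyes.camera_info(n); print(n,i)
    for q in("jar_mid","jar_mouth","lid_mid","lid_grip","tray","rest_face","beaker","petri","sample_bottle"):
        print(q,[(x["confidence"],[round(v*s) for v,s in zip(x["position"],(560,420))]) for x in nets.place_of(n,q)][:3])
E
python3 -m pendant --help | head -30
```

```text
total 12
drwxr-xr-x  3 agent agent 4096 Dec  3 01:40 .
drwxr-xr-x 23 root  root  4096 Dec  3 01:40 ..
drwxr-xr-x  2 agent agent 4096 Dec  3 01:40 pics
{'clock': 0.0, 'q': array([-1.28322331,  0.68994363, -0.19454462,  1.56633444,  0.15731879,
        0.90246559, -0.2151088 ]), 'qd': array([ 0.0005316 , -0.00053947, -0.00171226,  0.00011072, -0.00016583,
        0.00109996, -0.00208953]), 'joint_torque': array([-2.10730527e-04, -5.27547884e+01, -1.26689460e+00, -1.53427076e+01,
       -5.26014157e-02,  6.62676845e-03,  1.69658219e-04]), 'tool_pos': array([0.15679131, 0.60437944, 0.23793853]), 'eef_rot': array([ 1.26491828e-01,  9.91967261e-01, -8.76424510e-04, -5.02794024e-05]), 'contact_force': array([-0.45816625,  0.39260099, -0.26791798]), 'moment': array([-0.06553648, -0.03926648,  0.01296772]), 'finger_force': 0.0, 'opening': 0.9983679632583488}
['Unreachable', 'finish_job', 'get_state'] ['camera_info', 'snapshot']
side {'K': array([[528.97157676,   0.        , 271.91536646],
       [  0.        , 528.97157676, 203.7653049 ],
       [  0.        ,   0.        ,   1.        ]]), '
[... 638 characters left out ...]
  0.        , 278.1374336 ],
       [  0.        , 454.71338315, 208.37587637],
       [  0.        ,   0.        ,   1.        ]]), 'world_to_cam': array([[ 0.01335425, -0.99990809, -0.0023385 ,  0.15962914],
       [-0.99052182, -0.01290908, -0.13674749,  0.56612921],
       [ 0.13670474,  0.00414249, -0.99060318,  1.21581822],
       [ 0.        ,  0.        ,  0.        ,  1.        ]])}
jar_mid [(0.73, [144, 283])]
jar_mouth [(0.69, [142, 285])]
lid_mid [(0.63, [290, 244])]
lid_grip [(0.6, [287, 240])]
tray [(0.64, [384, 238]), (0.49, [288, 240])]
rest_face [(0.6, [249, 192])]
beaker [(0.62, [241, 259])]
petri [(0.58, [350, 151])]
sample_bottle []invalid input: not JSON, or not a number
```

View pics/side0.png

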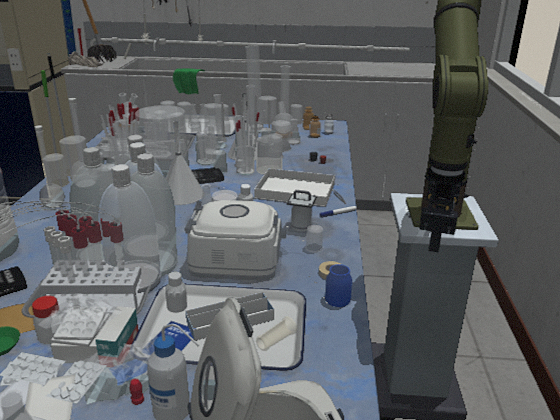

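View pics/top0.png

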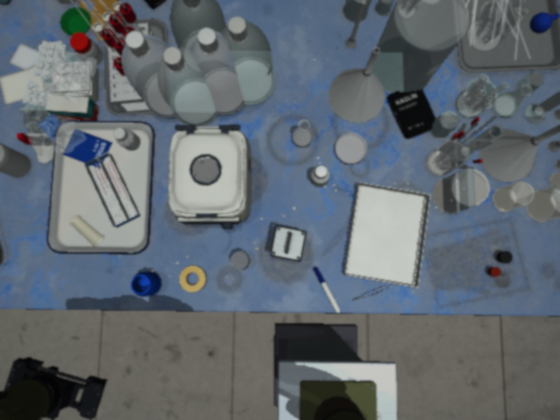

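```bash
cat > h.py <<'E'
from plant import r,eyes,nets
import numpy as np,cv2
def cam(n):
    i=eyes.camera_info(n); return i["K"],i["world_to_cam"]
def atz(n,uv,z):
    K,T=cam(n); R,t=T[:3,:3],T[:3,3]; c=-R.T@t
    d=R.T@np.linalg.solve(K,[uv[0],uv[1],1]); return c+d*(z-c[2])/d[2]
def cloud(n,d):
    K,T=cam(n); R,t=T[:3,:3],T[:3,3]
    v,u=np.mgrid[:d.shape[0],:d.shape[1]]
    P=np.stack([(u-K[0,2])*d/K[0,0],(v-K[1,2])*d/K[1,1],d],-1)
    W=(P-t)@R; W[d==0]=np.nan; return W
def pix(n,p):
    K,T=cam(n); q=K@(T[:3,:3]@np.array(p)+T[:3,3]); return q[:2]/q[2]
E
python3 - <<'E'
from h import *
print("jar grip",atz("top",(288,240),.117),"side",atz("side",(303,192),.117))
print("blue?",atz("top",(144,283),.046),atz("side",(333,288),.046))
print("tray",atz("top",(384,238),0),"petri",atz("top",(350,151),0),atz("side",(223,199),0),"bk",atz("top",(241,259),0),atz("side",(317,248),0),"bot",atz("side",(243,214),0),"rest",atz("top",(249,192),.04))
for n in("top","side"):
    p,d=eyes.snapshot(n); np.save(f"{n}0.npy",d)
    W=cloud(n,d)
    print(n,"zrange",np.nanpercentile(W[...,2],[1,50,99]))
E
```

```text
jar grip [0.47176667 0.14040028 0.117     ] side [0.46395129 0.13002472 0.117     ]
blue? [0.35604505 0.52453984 0.046     ] [0.37035768 0.53989671 0.046     ]
tray [ 0.4889437  -0.13234389  0.        ] petri [ 7.39792545e-01 -3.85997845e-02  2.22044605e-16] [ 0.75282574 -0.03423567  0.        ] bk [0.42472854 0.26945761 0.        ] [0.41286277 0.27255634 0.        ] bot [0.66526273 0.07428709 0.        ] rest [0.60861299 0.24845228 0.04      ]
top zrange [-0.829004    0.00177371  0.39159314]
side zrange [-0.82701239  0.02728822  0.63270765]
```

Top view: the steel jar with its square lid and handle is at about (288,240). The blue jar look-alike is at (146,282). The tray is at (386,235), the centrifuge at (208,175) with its right face near column 248, the beaker at (229,278), the petri dish at (350,150) and the white bottle at (319,175). The steel jar fits the description and the blue one is excluded.

The pendant only turns about z, so before planning I'll check how the arm behaves at its reach limit, up high where it's clear.

```bash
python3 -m pendant '[{"claw":1,"dz":400},{"claw":1,"dz":400},{"claw":1,"dz":400},{"claw":1,"dz":400},{"claw":1,"dz":400},{"claw":1,"dz":400},{"claw":1,"dz":400},{"claw":1,"dz":400}]'; python3 -m pendant '[{"claw":1,"dz":400},{"claw":1,"dz":400},{"claw":1,"dz":400},{"claw":1,"dz":400},{"claw":1,"dz":400},{"claw":1,"dz":400},{"claw":1,"dz":400},{"claw":1,"dz":400}]'
python3 - <<'E'
from h import *
p=cv2.imread("pics/side0.png");cv2.imwrite("pics/c_side.png",cv2.resize(p[150:300,180:370],None,fx=4,fy=4,interpolation=2))
for n in("top","side"):
    d=np.load(n+"0.npy");W=cloud(n,d).reshape(-1,3)
    def sel(x0,x1,y0,y1,z0,z1):
        return W[(W[:,0]>x0)&(W[:,0]<x1)&(W[:,1]>y0)&(W[:,1]<y1)&(W[:,2]>z0)&(W[:,2]<z1)]
    s=sel(.40,.54,.06,.22,.085,.105); print(n,"plate",len(s),s.mean(0),np.percentile(s[:,:2],[1,99],axis=0),cv2.minAreaRect((s[:,:2]*1000).astype(np.float32)))
    s=sel(.40,.54,.06,.22,.112,.13); print("bar",len(s), s.mean(0) if len(s) else 0, cv2.minAreaRect((s[:,:2]*1000).astype(np.float32)) if len(s) else 0)
    s=sel(.36,.64,-.28,.02,.028,.045); print("trayrim",len(s),cv2.minAreaRect((s[:,:2]*1000).astype(np.float32)))
    s=sel(.45,.85,.2,.5,.06,.12); print("cent60-120",len(s),cv2.minAreaRect((s[:,:2]*1000).astype(np.float32)))
    s=sel(.45,.85,.2,.5,.12,.2); print("centtop",len(s),cv2.minAreaRect((s[:,:2]*1000).astype(np.float32)), s[:,2].max())
    for x in(.52,.56,.6,.64,.68): 
        print(x,[ (round(zl,2),round(float(q[:,1].min()),4)) for zl in np.arange(.0,.17,.02) for q in[sel(x-.01,x+.01,.2,.4,zl+.004,zl+.016)] if len(q)])
E
```

```text
top plate 883 [0.46487176 0.13921818 0.10016791] [[0.42165969 0.09595564]
 [0.50697856 0.18141616]] ((465.24481201171875, 139.3850555419922), (81.84358978271484, 81.75668334960938), 79.73997497558594)
bar 57 [0.46513614 0.1394886  0.12663857] ((465.0616455078125, 139.4346466064453), (8.487517356872559, 54.87858963012695), 79.24209594726562)
trayrim 414 ((509.1681823730469, -151.26502990722656), (227.5630645751953, 287.2405090332031), 80.65737915039062)
cent60-120 1313 ((675.4194946289062, 354.819091796875), (360.1632385253906, 227.19200134277344), 10.792101860046387)
centtop 7742 ((686.99951171875, 359.1312561035156), (336.017822265625, 223.41632080078125), 10.705697059631348) 0.19998813642262597
0.52 [(np.float64(0.0), 0.201), (np.float64(0.02), 0.2636), (np.float64(0.04), 0.2702), (np.float64(0.06), 0.2715), (np.float64(0.08), 0.2698), (np.float64(0.1), 0.2807), (np.float64(0.12), 0.3246)]
0.56 [(np.float64(0.0), 0.2016), (np.float64(0.02), 0.245), (np.float64(0.04), 0.2466), (np.float64(0.06), 0.2459), (np.float64(0.08), 0.2492), (np.float64(0.1), 0.2506), (np.float64(0.12), 0.252
[... 1053 characters left out ...]
82165527344), 81.58985137939453)
cent60-120 2414 ((673.8436279296875, 384.7716369628906), (350.6510009765625, 184.4560089111328), 7.765199661254883)
centtop 3856 ((684.1075439453125, 383.4317932128906), (311.06500244140625, 228.45526123046875), 0.852494478225708) 0.1999999002789982
0.52 [(np.float64(0.0), 0.3565), (np.float64(0.04), 0.3105), (np.float64(0.06), 0.3097), (np.float64(0.08), 0.2778), (np.float64(0.1), 0.3566), (np.float64(0.12), 0.3258)]
0.56 [(np.float64(0.12), 0.2674), (np.float64(0.14), 0.2838)]
0.6 [(np.float64(0.14), 0.2761)]
0.64 [(np.float64(0.14), 0.2747)]
0.68 [(np.float64(0.14), 0.2726)]validation failed for argument at $[0]...
validation failed for argument at $[0]...
```

View pics/c_side.png

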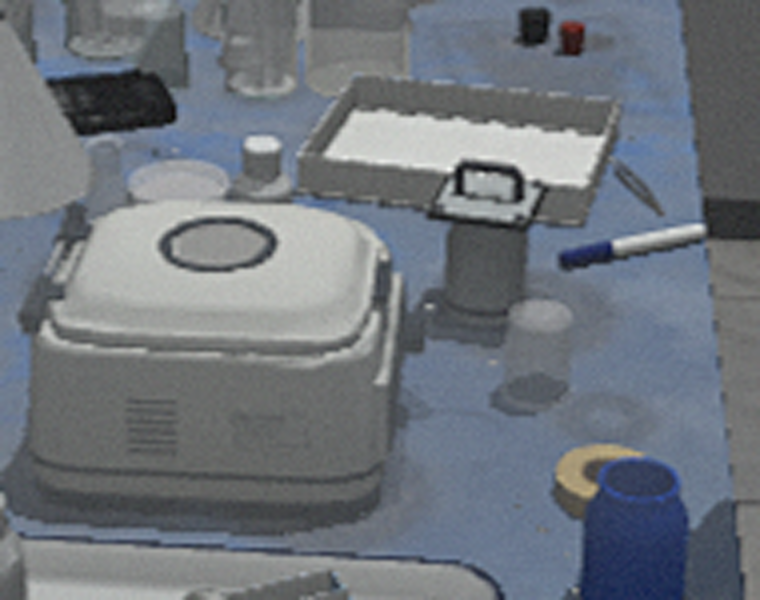

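The crop confirms the steel jar with lid at crop (485,240), next to the beaker at (540,340). The blue jar at (635,530) is not the one. The pendant wants every key, so I'll retry.

```bash
python3 -m pendant '[{"claw":1,"dx":0,"dy":0,"dz":400,"twist":0},{"claw":1,"dx":0,"dy":0,"dz":400,"twist":0},{"claw":1,"dx":0,"dy":0,"dz":400,"twist":0},{"claw":1,"dx":0,"dy":0,"dz":400,"twist":0},{"claw":1,"dx":0,"dy":0,"dz":400,"twist":0},{"claw":1,"dx":0,"dy":0,"dz":400,"twist":0},{"claw":1,"dx":0,"dy":0,"dz":400,"twist":0},{"claw":1,"dx":0,"dy":0,"dz":400,"twist":0}]'
python3 - <<'E'
from h import *
print(r.get_state())
c=[atz("top",p,.038) for p in((357,184),(428,193),(345,274),(415,287))]
print(np.round(c,3),np.mean(c,0))
E
```

```text
clock: 1.9
tool_pos: [0.1571, 0.6046, 0.6367]
eef_rot: [0.127, 0.992, 0.002, 0.0]
contact_force: [-0.0, 2.0, 0.4]
opening: 0.999
finger_force: 0.0
{'clock': 1.9, 'q': array([-1.34006871,  0.58169685, -0.17241648,  0.55142443,  0.10477202,
        2.01017493, -0.12279992]), 'qd': array([-0.22294287,  0.45383097,  0.14639065, -2.22486559,  0.05718494,
        1.76658519,  0.13216311]), 'joint_torque': array([  1.01929698, -54.3568933 ,  -0.34030077, -13.23578507,
        -0.21806204,  -1.39236923,  -0.14729056]), 'tool_pos': array([0.1570673 , 0.6046001 , 0.63665607]), 'eef_rot': array([1.26670466e-01, 9.91943701e-01, 1.50638114e-03, 1.31134986e-04]), 'contact_force': array([-0.00573062,  1.96402531,  0.4243478 ]), 'moment': array([ 0.0746196 , -0.03183996, -0.01347333]), 'finger_force': 0.0, 'opening': 0.9989712427315615}
[[ 0.635 -0.051  0.038]
 [ 0.613 -0.248  0.038]
 [ 0.387 -0.016  0.038]
 [ 0.355 -0.205  0.038]] [ 0.49753141 -0.13005339  0.038     ]
```

```bash
python3 -m pendant '[{"claw":1,"dx":0,"dy":0,"dz":150,"twist":0},{"claw":1,"dx":0,"dy":0,"dz":150,"twist":0},{"claw":1,"dx":0,"dy":0,"dz":150,"twist":0},{"claw":1,"dx":0,"dy":0,"dz":150,"twist":0},{"claw":1,"dx":0,"dy":0,"dz":150,"twist":0}]'
python3 - <<'E'
from h import *
s=r.get_state();print(s["q"],s["tool_pos"],s["eef_rot"])
E
```

```text
clock: 2.4
tool_pos: [0.1869, 0.6666, 0.6703]
eef_rot: [0.142, 0.986, 0.087, -0.004]
contact_force: [1.7, 0.5, 1.1]
opening: 0.998
finger_force: 0.0
[-1.42369741  0.75303529  0.92902248  0.19882548 -0.83726247  2.08876438
  0.03826443] [0.18694867 0.66662087 0.67029396] [ 0.14231868  0.98599547  0.08686236 -0.00364162]
```

```bash
python3 -m pendant '[{"claw":1,"dx":0,"dy":0,"dz":400,"twist":0},{"claw":1,"dx":0,"dy":0,"dz":400,"twist":0},{"claw":1,"dx":0,"dy":0,"dz":400,"twist":0},{"claw":1,"dx":0,"dy":0,"dz":400,"twist":0},{"claw":1,"dx":0,"dy":0,"dz":400,"twist":0},{"claw":1,"dx":0,"dy":0,"dz":400,"twist":0}]'
python3 -m pendant '[{"claw":1,"dx":0,"dy":0,"dz":-100,"twist":0},{"claw":1,"dx":0,"dy":0,"dz":-100,"twist":0},{"claw":1,"dx":0,"dy":0,"dz":-100,"twist":0}]'
python3 - <<'E'
from h import *
s=r.get_state();print(s["q"],s["tool_pos"],s["eef_rot"])
E
```

```text
clock: 3.0
tool_pos: [0.1788, 0.6619, 0.7112]
eef_rot: [0.141, 0.981, 0.13, -0.002]
contact_force: [0.2, 0.1, 0.9]
opening: 1.006
finger_force: 0.0
clock: 3.3
tool_pos: [0.1795, 0.6662, 0.6233]
eef_rot: [0.142, 0.981, 0.132, -0.003]
contact_force: [0.2, 1.6, 0.6]
opening: 1.005
finger_force: 0.0
[-1.73634676  0.67907641  1.24585915  0.80230193 -0.84403424  1.74987196
  0.34387428] [0.17952697 0.66621715 0.62332363] [ 0.14155239  0.98112213  0.13174101 -0.00256865]
```

Useful: at the reach limit the tool tilts, and the tilt stays in the commanded pose. So I can tilt the tool on purpose. Next I'll see whether pushing the inner limit tilts it back.

```bash
cat > st.py <<'E'
from h import *
from scipy.spatial.transform import Rotation as Ro
s=r.get_state();M=Ro.from_quat(s["eef_rot"]).as_matrix()
z=M[:,2]
print("t",round(s["clock"],2),"p",s["tool_pos"].round(4),"z",z.round(3),"y",M[:,1].round(3),"tilt",round(float(np.degrees(np.arccos(-z[2]))),1),"az",round(float(np.degrees(np.arctan2(z[1],z[0])))),"q",s["q"].round(2),"F",s["contact_force"].round(1),"op",round(s["opening"]*88,1),"ff",round(float(s["finger_force"]),1))
E
python3 -m pendant '[{"claw":1,"dx":-60,"dy":-400,"dz":0,"twist":0},{"claw":1,"dx":-60,"dy":-400,"dz":0,"twist":0},{"claw":1,"dx":-60,"dy":-400,"dz":0,"twist":0},{"claw":1,"dx":-60,"dy":-400,"dz":0,"twist":0},{"claw":1,"dx":-60,"dy":-400,"dz":0,"twist":0},{"claw":1,"dx":-60,"dy":-400,"dz":0,"twist":0},{"claw":1,"dx":-60,"dy":-400,"dz":0,"twist":0},{"claw":1,"dx":-60,"dy":-400,"dz":0,"twist":0}]' >/dev/null; python3 st.py
python3 -m pendant '[{"claw":1,"dx":0,"dy":-200,"dz":0,"twist":0},{"claw":1,"dx":0,"dy":-200,"dz":0,"twist":0},{"claw":1,"dx":0,"dy":-200,"dz":0,"twist":0}]'>/dev/null; python3 st.py
```

```text
t 4.1 p [0.1174 0.3543 0.6174] z [ 0.006  0.215 -0.977] y [0.272 0.939 0.208] tilt 12.4 az 88 q [-2.58 -0.25  0.88  1.59  0.23  1.5  -0.39] F [ 0.6  1.2 -1. ] op 88.0 ff 0.0
t 4.4 p [0.1216 0.215  0.6177] z [ 0.006  0.215 -0.977] y [0.277 0.938 0.208] tilt 12.4 az 88 q [-2.21 -0.46  0.42  1.73  0.24  1.62 -0.48] F [ 1.   0.8 -0. ] op 88.0 ff 0.0
```

```bash
for i in 1 2 3; do python3 -m pendant '[{"claw":1,"dx":0,"dy":0,"dz":-200,"twist":0},{"claw":1,"dx":0,"dy":0,"dz":-200,"twist":0},{"claw":1,"dx":0,"dy":0,"dz":-200,"twist":0}]'>/dev/null; python3 st.py; done
```

```text
t 4.7 p [0.1223 0.2173 0.4658] z [ 0.008  0.214 -0.977] y [0.284 0.936 0.207] tilt 12.3 az 88 q [-2.12 -0.43  0.5   2.16  0.24  1.15 -0.44] F [-0.2  1.3 -1. ] op 88.0 ff 0.0
t 5.0 p [0.1217 0.2179 0.3226] z [ 0.004  0.213 -0.977] y [0.282 0.937 0.205] tilt 12.3 az 89 q [-2.31 -0.24  0.91  2.54  0.3   0.56 -0.35] F [ 0.5  1.8 -1.6] op 88.2 ff 0.0
t 5.3 p [0.1402 0.2386 0.2907] z [-0.004  0.192 -0.981] y [0.285 0.941 0.182] tilt 11.1 az 91 q [-2.83 -0.3   1.43  2.56  0.56  0.5  -0.58] F [0.6 0.2 0.7] op 88.2 ff 0.0
```

```bash
for i in 1 2 3; do python3 -m pendant '[{"claw":1,"dx":-60,"dy":-200,"dz":0,"twist":0},{"claw":1,"dx":-60,"dy":-200,"dz":0,"twist":0},{"claw":1,"dx":-60,"dy":-200,"dz":0,"twist":0},{"claw":1,"dx":-60,"dy":-200,"dz":0,"twist":0},{"claw":1,"dx":-60,"dy":-200,"dz":0,"twist":0}]'>/dev/null; python3 st.py; done
```

```text
t 5.8 p [0.1255 0.1408 0.3337] z [-0.015  0.186 -0.982] y [0.28  0.944 0.174] tilt 10.8 az 95 q [-1.98 -0.39  0.62  2.56  0.26  0.74 -0.27] F [-0.1 -0.3 -0.4] op 88.2 ff 0.0
t 6.3 p [0.113  0.042  0.3456] z [-0.014  0.174 -0.985] y [0.283 0.945 0.163] tilt 10.1 az 95 q [-1.08 -0.42  0.36  2.56  0.01  0.87  0.54] F [-0.2 -0.6 -0.5] op 88.0 ff 0.0
t 6.8 p [ 0.0595 -0.1405  0.3457] z [-0.013  0.172 -0.985] y [0.285 0.945 0.162] tilt 10.0 az 94 q [-0.4  -0.44  0.88  2.45  0.2   1.07  1.6 ] F [ 2.9 -1.2  0.8] op 87.8 ff 0.0
```

```bash
python3 -m pendant '[{"claw":1,"dx":300,"dy":140,"dz":20,"twist":0.1},{"claw":1,"dx":300,"dy":140,"dz":20,"twist":0.1},{"claw":1,"dx":300,"dy":140,"dz":20,"twist":0.1},{"claw":1,"dx":300,"dy":140,"dz":20,"twist":0.1},{"claw":1,"dx":300,"dy":140,"dz":20,"twist":0.1},{"claw":1,"dx":300,"dy":140,"dz":20,"twist":0.1},{"claw":1,"dx":300,"dy":140,"dz":20,"twist":0.1},{"claw":1,"dx":300,"dy":140,"dz":20,"twist":0.1}]'>/dev/null; python3 st.py
python3 -m pendant '[{"claw":1,"dx":106,"dy":138,"dz":-100,"twist":0},{"claw":1,"dx":106,"dy":138,"dz":-100,"twist":0},{"claw":1,"dx":106,"dy":138,"dz":-100,"twist":0},{"claw":1,"dx":106,"dy":138,"dz":-100,"twist":0},{"claw":1,"dx":106,"dy":138,"dz":-100,"twist":0},{"claw":1,"dx":106,"dy":138,"dz":-100,"twist":0}]'>/dev/null; python3 st.py
```

```text
t 7.6 p [0.364  0.0031 0.3649] z [-0.032  0.167 -0.985] y [0.184 0.97  0.159] tilt 9.8 az 101 q [-0.76  0.31  1.07  2.08 -0.49  1.05  1.97] F [-0.3  0.1 -0.3] op 88.0 ff 0.0
t 8.2 p [0.4654 0.1391 0.265 ] z [-0.034  0.17  -0.985] y [0.188 0.969 0.161] tilt 10.0 az 101 q [-0.78  0.62  0.87  1.98 -0.81  0.95  1.93] F [-0.7 -1.5  0.5] op 87.7 ff 0.0
```

```bash
python3 - <<'E'
from h import *
p,d=eyes.snapshot("side"); cv2.imwrite("pics/s1.png",p); W=cloud("side",d).reshape(-1,3)
s=W[(W[:,0]>.40)&(W[:,0]<.54)&(W[:,1]>.06)&(W[:,1]<.22)&(W[:,2]>.112)&(W[:,2]<.13)]; print(len(s),s.mean(0))
E
python3 -m pendant '[{"claw":1,"dx":1,"dy":4,"dz":-149,"twist":0},{"claw":1,"dx":1,"dy":4,"dz":-149,"twist":0},{"claw":1,"dx":1,"dy":4,"dz":-149,"twist":0},{"claw":1,"dx":1,"dy":4,"dz":-149,"twist":0},{"claw":1,"dx":1,"dy":4,"dz":-149,"twist":0}]'>/dev/null; python3 st.py
python3 -m pendant '[{"claw":0,"dx":0,"dy":0,"dz":0,"twist":0},{"claw":0,"dx":0,"dy":0,"dz":0,"twist":0},{"claw":0,"dx":0,"dy":0,"dz":0,"twist":0},{"claw":0,"dx":0,"dy":0,"dz":0,"twist":0},{"claw":0,"dx":0,"dy":0,"dz":0,"twist":0},{"claw":0,"dx":0,"dy":0,"dz":0,"twist":0},{"claw":0,"dx":0,"dy":0,"dz":0,"twist":0},{"claw":0,"dx":0,"dy":0,"dz":0,"twist":0}]' 25 >/dev/null; python3 st.py
```

```text
63 [0.46776519 0.14284007 0.12255231]
t 8.75 p [0.4666 0.1414 0.1168] z [-0.033  0.171 -0.985] y [0.192 0.968 0.162] tilt 10.0 az 101 q [-0.48  0.77  0.35  2.11 -0.99  0.5   2.08] F [-0.6 -0.9  0.9] op 88.0 ff 0.0
t 9.55 p [0.4674 0.1429 0.1165] z [-0.032  0.171 -0.985] y [0.19  0.968 0.162] tilt 10.0 az 101 q [-0.48  0.77  0.35  2.1  -0.99  0.5   2.08] F [0.4 0.7 0.4] op 26.1 ff 0.0
```

```bash
python3 -m pendant '[{"claw":0,"dx":0,"dy":0,"dz":0,"twist":0},{"claw":0,"dx":0,"dy":0,"dz":0,"twist":0},{"claw":0,"dx":0,"dy":0,"dz":0,"twist":0},{"claw":0,"dx":0,"dy":0,"dz":0,"twist":0},{"claw":0,"dx":0,"dy":0,"dz":0,"twist":0}]' >/dev/null; python3 st.py
python3 -m pendant '[{"claw":0,"dx":0,"dy":0,"dz":10,"twist":0},{"claw":0,"dx":0,"dy":0,"dz":20,"twist":0},{"claw":0,"dx":0,"dy":0,"dz":30,"twist":0},{"claw":0,"dx":0,"dy":0,"dz":60,"twist":0},{"claw":0,"dx":0,"dy":0,"dz":90,"twist":0},{"claw":0,"dx":0,"dy":0,"dz":90,"twist":0}]' >/dev/null; python3 st.py
python3 - <<'E'
from h import *
p,d=eyes.snapshot("side"); cv2.imwrite("pics/s2.png",cv2.resize(p[120:280,200:400],None,fx=4,fy=3.7))
E
```

```text
t 10.05 p [0.4674 0.1429 0.1165] z [-0.032  0.171 -0.985] y [0.19  0.968 0.162] tilt 10.0 az 101 q [-0.48  0.77  0.35  2.1  -0.99  0.5   2.08] F [-0.4 -0.6 -1. ] op 7.7 ff 25.0
t 10.65 p [0.4696 0.1429 0.2102] z [-0.025  0.172 -0.985] y [0.189 0.968 0.164] tilt 10.0 az 98 q [-0.61  0.63  0.54  2.04 -0.79  0.71  1.88] F [ 0.3  0.6 -1.8] op 8.0 ff 25.0
```

View pics/s2.png

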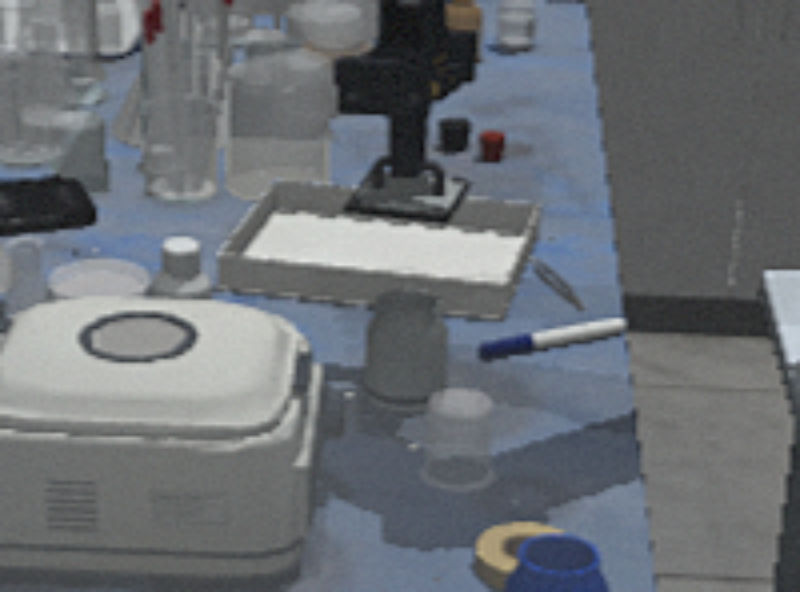

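The lid is lifted and the jar still stands at crop (403,345). Next I press the lid's +y edge on the machine's upper edge so it rotates about the bar in the grip.

```bash
python3 -m pendant '[{"claw":0,"dx":40,"dy":20,"dz":30,"twist":0.05},{"claw":0,"dx":80,"dy":40,"dz":30,"twist":0.1},{"claw":0,"dx":120,"dy":60,"dz":30,"twist":0.15},{"claw":0,"dx":150,"dy":80,"dz":20,"twist":0.19},{"claw":0,"dx":150,"dy":80,"dz":0,"twist":0.19},{"claw":0,"dx":150,"dy":80,"dz":-20,"twist":0.19},{"claw":0,"dx":150,"dy":80,"dz":-30,"twist":0.19},{"claw":0,"dx":150,"dy":80,"dz":-40,"twist":0.19}]'  >/dev/null; python3 st.py
python3 -m pendant '[{"claw":0,"dx":0,"dy":0,"dz":-6,"twist":0},{"claw":0,"dx":0,"dy":0,"dz":-12,"twist":0},{"claw":0,"dx":0,"dy":0,"dz":-18,"twist":0},{"claw":0,"dx":0,"dy":0,"dz":-18,"twist":0}]'  >/dev/null; python3 st.py
python3 -m pendant '[{"claw":0,"dx":0,"dy":0,"dz":-5,"twist":0},{"claw":0,"dx":0,"dy":0,"dz":-10,"twist":0},{"claw":0,"dx":0,"dy":0,"dz":-15,"twist":0},{"claw":0,"dx":0,"dy":0,"dz":-15,"twist":0}]'  >/dev/null; python3 st.py
python3 - <<'E'
from h import *
p,d=eyes.snapshot("side"); cv2.imwrite("pics/s3.png",cv2.resize(p[120:280,180:380],None,fx=4,fy=3.7))
E
```

```text
t 11.5 p [0.6168 0.2228 0.1652] z [-0.065  0.161 -0.985] y [0.004 0.987 0.161] tilt 10.0 az 112 q [-0.59  0.89  0.51  1.54 -0.72  0.95  1.81] F [ 0.3  0.  -0.8] op 8.2 ff 25.0
t 11.9 p [0.6177 0.2147 0.1489] z [-0.063  0.152 -0.986] y [0.008 0.988 0.152] tilt 9.5 az 112 q [-0.58  0.91  0.5   1.56 -0.72  0.92  1.83] F [ -2.7 -12.7   4.9] op 8.3 ff 25.0
t 12.3 p [0.6179 0.213  0.1334] z [-0.062  0.15  -0.987] y [0.01  0.989 0.149] tilt 9.3 az 113 q [-0.57  0.92  0.49  1.57 -0.74  0.89  1.84] F [ -1.2 -12.9   2.2] op 8.0 ff 25.0
```

View pics/s3.png

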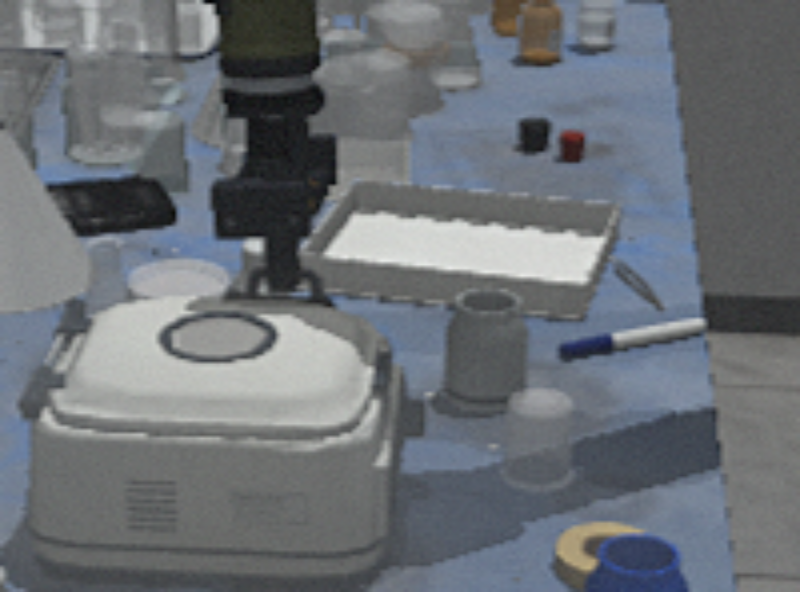

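The edge hit the machine's side rim rather than its top. I'll raise the lid, shift 10 mm toward the machine and press again.

```bash
python3 -m pendant '[{"claw":0,"dx":0,"dy":-10,"dz":30,"twist":0},{"claw":0,"dx":0,"dy":-10,"dz":75,"twist":0},{"claw":0,"dx":0,"dy":11,"dz":75,"twist":0},{"claw":0,"dx":0,"dy":11,"dz":75,"twist":0}]'  >/dev/null; python3 st.py
python3 - <<'E'
from h import *
p,d=eyes.snapshot("side"); cv2.imwrite("pics/s4.png",cv2.resize(p[100:240,190:330],None,fx=4,fy=4))
E
python3 -m pendant '[{"claw":0,"dx":0,"dy":0,"dz":-20,"twist":0},{"claw":0,"dx":0,"dy":0,"dz":-30,"twist":0},{"claw":0,"dx":0,"dy":0,"dz":-40,"twist":0},{"claw":0,"dx":0,"dy":0,"dz":-46,"twist":0},{"claw":0,"dx":0,"dy":0,"dz":-46,"twist":0}]'  >/dev/null; python3 st.py
python3 -m pendant '[{"claw":0,"dx":0,"dy":0,"dz":-6,"twist":0},{"claw":0,"dx":0,"dy":0,"dz":-12,"twist":0},{"claw":0,"dx":0,"dy":0,"dz":-12,"twist":0}]'  >/dev/null; python3 st.py
```

```text
t 12.75 p [0.6177 0.2377 0.2102] z [-0.062  0.166 -0.984] y [-0.001  0.986  0.166] tilt 10.2 az 110 q [-0.62  0.84  0.54  1.49 -0.68  1.03  1.75] F [-1.   0.3 -1.8] op 8.3 ff 25.0
t 13.3 p [0.6168 0.2335 0.1613] z [-0.065  0.161 -0.985] y [0.004 0.987 0.161] tilt 10.0 az 112 q [-0.6   0.9   0.51  1.53 -0.72  0.94  1.8 ] F [-0.7  0.5 -1.8] op 7.8 ff 25.0
t 13.6 p [0.6187 0.2306 0.1513] z [-0.061  0.158 -0.986] y [0.005 0.987 0.158] tilt 9.8 az 111 q [-0.59  0.91  0.5   1.54 -0.73  0.92  1.81] F [-1.  -4.9  4.9] op 8.0 ff 25.0
```

View pics/s4.png

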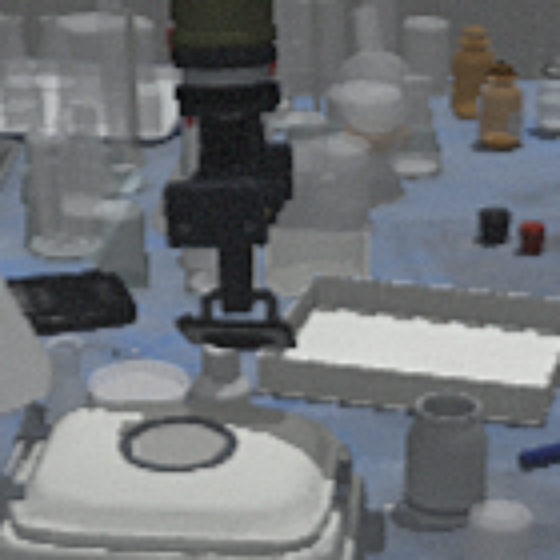

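The lid is now seen edge-on at crop (235,330), meaning it is tilted about +26° in the wanted direction. I'll press further.

```bash
python3 -m pendant '[{"claw":0,"dx":0,"dy":0,"dz":-6,"twist":0},{"claw":0,"dx":0,"dy":0,"dz":-12,"twist":0},{"claw":0,"dx":0,"dy":0,"dz":-16,"twist":0},{"claw":0,"dx":0,"dy":0,"dz":-16,"twist":0}]'  >/dev/null; python3 st.py
python3 -m pendant '[{"claw":0,"dx":0,"dy":-15,"dz":30,"twist":0},{"claw":0,"dx":0,"dy":-30,"dz":75,"twist":0},{"claw":0,"dx":0,"dy":-30,"dz":100,"twist":0},{"claw":0,"dx":0,"dy":-30,"dz":100,"twist":0}]' 60  >/dev/null; python3 st.py
python3 - <<'E'
from h import *
for n in("side","top"):
    p,d=eyes.snapshot(n); s=r.get_state()["tool_pos"];u=pix(n,s).astype(int);print(u)
    cv2.imwrite(f"pics/{n}5.png",cv2.resize(p[max(0,u[1]-50):u[1]+40,u[0]-50:u[0]+50],None,fx=5,fy=5))
    W=cloud(n,d).reshape(-1,3); g=W[(abs(W[:,0]-s[0]).__lt__(.06))&(abs(W[:,1]-s[1])<.09)&(W[:,2]>s[2]-.09)&(W[:,2]<s[2]-.004)]
    print(n,len(g)); 
    if len(g)>20:
        c=g.mean(0);U,S,V=np.linalg.svd(g-c);print(c,V[2],S)
a=cv2.imread("pics/side5.png");b=cv2.imread("pics/top5.png");h=min(len(a),len(b));cv2.imwrite("pics/both5.png",cv2.resize(np.hstack([a[:h],b[:h]]),None,fx=.75,fy=.75))
E
```

```text
t 14.0 p [0.6199 0.2225 0.1362] z [-0.058  0.149 -0.987] y [0.01  0.989 0.148] tilt 9.2 az 111 q [-0.59  0.92  0.5   1.55 -0.74  0.89  1.82] F [ -2.3 -17.4  10.8] op 8.1 ff 25.0
t 14.4 p [0.6203 0.2033 0.2389] z [-0.055  0.163 -0.985] y [0.003 0.987 0.163] tilt 9.9 az 109 q [-0.58  0.8   0.56  1.49 -0.65  1.07  1.77] F [ 0.1 -0.4 -2.1] op 7.1 ff 59.9
[250 163]
side 265
[0.6227047  0.24145805 0.19783295] [-0.01355051 -0.73264327 -0.68047794] [0.6805614  0.43637862 0.14658047]
[262 174]
top 281
[0.59731238 0.28117837 0.15088592] [-0.04726724 -0.29496208  0.95433913] [0.34529243 0.12670635 0.03843345]
```

View pics/both5.png

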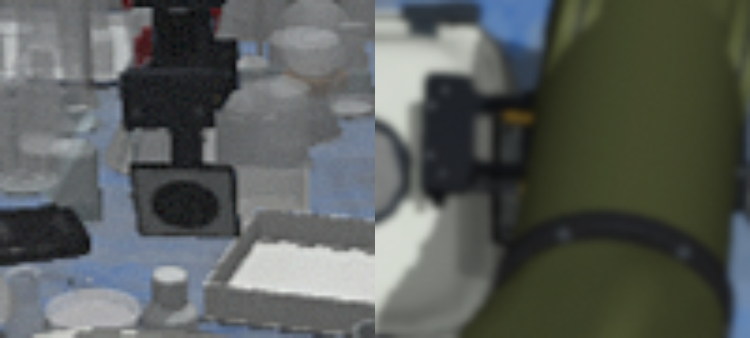

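The side view now shows the lid's underside with the spigot facing the machine, at left crop (185,200): a steep lean of about 65–70°. The gripper body needs more clearance from the machine, so I'll raise the tool tilt a little at the outer limit.

```bash
python3 -m pendant '[{"claw":0,"dx":-30,"dy":0,"dz":50,"twist":0},{"claw":0,"dx":-60,"dy":30,"dz":100,"twist":-0.05},{"claw":0,"dx":-90,"dy":60,"dz":150,"twist":-0.1},{"claw":0,"dx":-120,"dy":100,"dz":200,"twist":-0.15},{"claw":0,"dx":-160,"dy":140,"dz":240,"twist":-0.2},{"claw":0,"dx":-200,"dy":170,"dz":280,"twist":-0.26},{"claw":0,"dx":-240,"dy":210,"dz":320,"twist":-0.26},{"claw":0,"dx":-240,"dy":210,"dz":320,"twist":-0.26}]' >/dev/null; python3 st.py
python3 -m pendant '[{"claw":0,"dx":-50,"dy":50,"dz":20,"twist":0},{"claw":0,"dx":-100,"dy":100,"dz":40,"twist":0},{"claw":0,"dx":-150,"dy":150,"dz":60,"twist":0},{"claw":0,"dx":-200,"dy":180,"dz":80,"twist":0},{"claw":0,"dx":-220,"dy":180,"dz":80,"twist":0}]' >/dev/null; python3 st.py
for i in 1 2; do python3 -m pendant '[{"claw":0,"dx":0,"dy":0,"dz":50,"twist":0},{"claw":0,"dx":0,"dy":0,"dz":100,"twist":0},{"claw":0,"dx":0,"dy":0,"dz":150,"twist":0}]' >/dev/null; python3 st.py; done
```

```text
t 15.3 p [0.4095 0.3827 0.5165] z [-0.023  0.17  -0.985] y [0.256 0.954 0.159] tilt 9.9 az 98 q [-1.23  0.42  0.82  1.38 -0.47  1.43  0.91] F [ 0.6  1.5 -0.9] op 6.7 ff 59.9
t 15.8 p [0.2282 0.5396 0.5837] z [-0.022  0.169 -0.985] y [0.255 0.954 0.158] tilt 9.8 az 97 q [-1.65  0.43  0.85  1.16 -0.44  1.56  0.42] F [ 0.9  1.3 -1.4] op 7.3 ff 59.9
t 16.1 p [0.2281 0.5418 0.7202] z [-0.02   0.168 -0.986] y [0.251 0.955 0.157] tilt 9.7 az 97 q [-1.41  0.5   0.68  0.54 -0.49  2.03  0.25] F [-1.3  2.6 -1.6] op 7.0 ff 59.9
t 16.4 p [0.2503 0.5955 0.7463] z [-0.009  0.298 -0.955] y [0.274 0.919 0.284] tilt 17.3 az 92 q [-1.28  0.62  0.82  0.24 -0.81  2.08  0.15] F [ 2.7 -1.2  0.4] op 7.0 ff 59.9
```

```bash
python3 -m pendant '[{"claw":0,"dx":0,"dy":0,"dz":50,"twist":0}]' >/dev/null; python3 st.py;  python3 -m pendant '[{"claw":0,"dx":40,"dy":-40,"dz":-50,"twist":0.05},{"claw":0,"dx":80,"dy":-80,"dz":-100,"twist":0.1},{"claw":0,"dx":120,"dy":-120,"dz":-150,"twist":0.15},{"claw":0,"dx":160,"dy":-160,"dz":-200,"twist":0.2},{"claw":0,"dx":200,"dy":-200,"dz":-250,"twist":0.26},{"claw":0,"dx":240,"dy":-240,"dz":-290,"twist":0.26},{"claw":0,"dx":280,"dy":-280,"dz":-330,"twist":0.28},{"claw":0,"dx":320,"dy":-320,"dz":-370,"twist":0.28}]' >/dev/null; python3 st.py
python3 -m pendant '[{"claw":0,"dx":50,"dy":-50,"dz":-30,"twist":0},{"claw":0,"dx":50,"dy":-70,"dz":-60,"twist":0},{"claw":0,"dx":50,"dy":-70,"dz":-60,"twist":0}]' >/dev/null; python3 st.py
python3 - <<'E'
from h import *
p,d=eyes.snapshot("side"); s=r.get_state()["tool_pos"];u=pix("side",s).astype(int);print(u)
cv2.imwrite("pics/s6.png",cv2.resize(p[u[1]-60:u[1]+50,u[0]-60:u[0]+60],None,fx=5,fy=5))
W=cloud("side",d).reshape(-1,3); g=W[(abs(W[:,0]-s[0])<.04)&(abs(W[:,1]-s[1]-.02)<.05)&(abs(W[:,2]-s[2])<.04)]
from scipy.optimize import minimize
for k in range(8):
    c=np.median(g,0) if k==0 else g.mean(0);U,S,V=np.linalg.svd(g-c,full_matrices=False);g=g[abs((g-c)@V[2])<(.02 if k<3 else .006)]
print(len(g),g.mean(0),V[2],g.min(0),g.max(0))
E
```

```text
t 16.5 p [0.2544 0.6044 0.7619] z [ 0.018  0.343 -0.939] y [0.283 0.899 0.334] tilt 20.1 az 87 q [-1.24  0.64  0.96  0.14 -1.    2.09  0.1 ] F [-84.2  33.6  11.5] op 7.3 ff 60.1
t 17.3 p [0.4447 0.41   0.5347] z [-0.08   0.34  -0.937] y [0.022 0.94  0.34 ] tilt 20.5 az 103 q [-1.17  0.53  1.02  1.29 -0.8   1.56  1.36] F [ 0.5  0.8 -1.4] op 7.2 ff 59.9
t 17.6 p [0.4952 0.3352 0.4725] z [-0.08   0.337 -0.938] y [0.033 0.942 0.335] tilt 20.3 az 103 q [-1.    0.57  0.99  1.41 -0.82  1.49  1.58] F [-0.2  0.2 -2.1] op 6.9 ff 59.9
[291  97]
803 [0.49569048 0.36434594 0.47714843] [-0.00975207  0.96092045 -0.27665283] [0.45493756 0.34853709 0.43591969] [0.53482828 0.37778968 0.51355188]
```

View pics/s6.png

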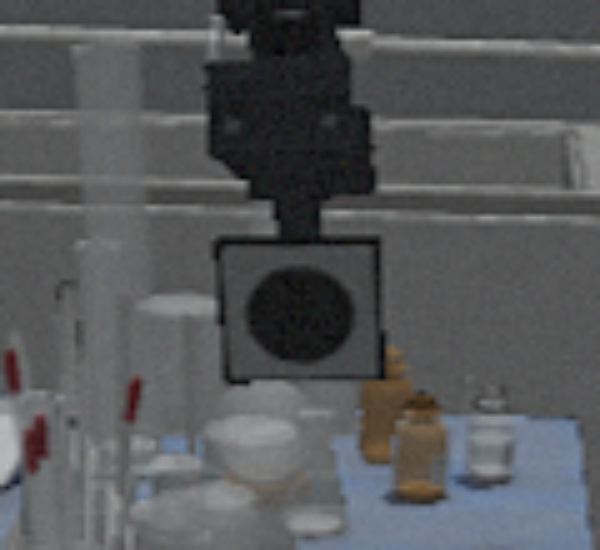

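The lid hangs at 74° with the underside facing the machine (center of crop, (300,310)). The numbers put the TCP at about (0.575, 0.172) to place it clear of the bottle and the machine.

```bash
python3 -m pendant '[{"claw":0,"dx":20,"dy":-45,"dz":-20,"twist":0},{"claw":0,"dx":40,"dy":-90,"dz":-40,"twist":0},{"claw":0,"dx":60,"dy":-130,"dz":-60,"twist":0},{"claw":0,"dx":80,"dy":-165,"dz":-100,"twist":0},{"claw":0,"dx":80,"dy":-165,"dz":-150,"twist":0},{"claw":0,"dx":80,"dy":-165,"dz":-200,"twist":0},{"claw":0,"dx":80,"dy":-165,"dz":-250,"twist":0},{"claw":0,"dx":80,"dy":-165,"dz":-300,"twist":0}]' >/dev/null; python3 st.py
python3 -m pendant '[{"claw":0,"dx":0,"dy":0,"dz":-40,"twist":0},{"claw":0,"dx":0,"dy":0,"dz":-80,"twist":0},{"claw":0,"dx":0,"dy":0,"dz":-110,"twist":0},{"claw":0,"dx":0,"dy":0,"dz":-110,"twist":0}]' >/dev/null; python3 st.py
python3 - <<'E'
from h import *
p,d=eyes.snapshot("top"); cv2.imwrite("pics/t7.png",cv2.resize(p[110:310,170:370],None,fx=3,fy=3))
E
```

```text
t 18.45 p [0.5747 0.1775 0.184 ] z [-0.077  0.342 -0.937] y [0.02  0.94  0.341] tilt 20.5 az 103 q [-0.51  0.84  0.61  1.73 -0.99  1.03  2.19] F [ 0.7 -0.3 -2.7] op 7.0 ff 59.9
t 18.85 p [0.5724 0.1768 0.0733] z [-0.083  0.344 -0.935] y [0.024 0.939 0.343] tilt 20.7 az 104 q [-0.35  0.95  0.3   1.77 -0.99  0.74  2.24] F [-1.   0.2 -0.8] op 6.8 ff 59.9
```

View pics/t7.png

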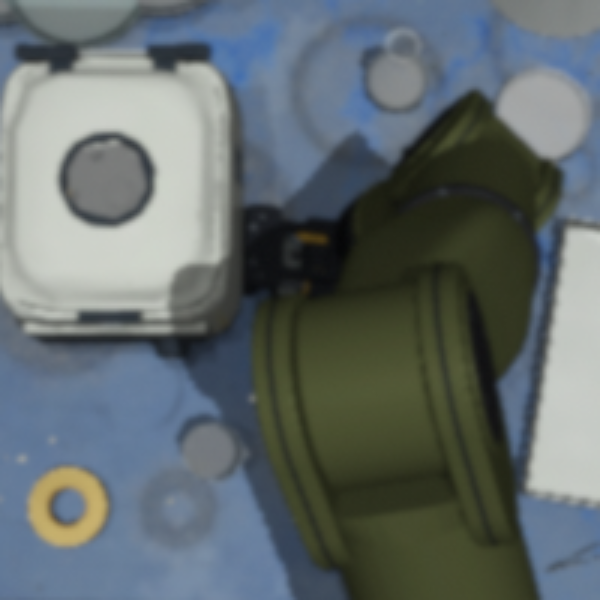

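```bash
python3 -m pendant '[{"claw":0,"dx":0,"dy":-5,"dz":-10,"twist":0},{"claw":0,"dx":0,"dy":-5,"dz":-20,"twist":0},{"claw":0,"dx":0,"dy":-5,"dz":-30,"twist":0},{"claw":0,"dx":0,"dy":-5,"dz":-35,"twist":0},{"claw":0,"dx":0,"dy":-5,"dz":-35,"twist":0}]' >/dev/null; python3 st.py
python3 -m pendant '[{"claw":0,"dx":0,"dy":0,"dz":-3,"twist":0},{"claw":0,"dx":0,"dy":0,"dz":-6,"twist":0},{"claw":0,"dx":0,"dy":0,"dz":-6,"twist":0}]' >/dev/null; python3 st.py
```

```text
t 19.4 p [0.5746 0.1701 0.0414] z [-0.076  0.342 -0.936] y [0.023 0.94  0.342] tilt 20.5 az 103 q [-0.3   0.99  0.22  1.77 -0.99  0.67  2.27] F [ 0.9  0.4 -0.9] op 7.0 ff 59.9
t 19.7 p [0.575  0.1699 0.0361] z [-0.075  0.342 -0.937] y [0.023 0.94  0.342] tilt 20.5 az 102 q [-0.29  1.    0.21  1.77 -0.99  0.65  2.27] F [ 0.2 -0.8  1. ] op 6.9 ff 59.9
```

```bash
python3 -m pendant '[{"claw":0.45,"dx":0,"dy":0,"dz":0,"twist":0},{"claw":0.45,"dx":0,"dy":0,"dz":0,"twist":0},{"claw":0.45,"dx":0,"dy":0,"dz":0,"twist":0},{"claw":0.45,"dx":0,"dy":0,"dz":0,"twist":0},{"claw":0.45,"dx":0,"dy":0,"dz":0,"twist":0},{"claw":0.45,"dx":0,"dy":0,"dz":0,"twist":0}]' 10 >/dev/null; python3 st.py
python3 -m pendant '[{"claw":0.45,"dx":1,"dy":-4,"dz":10,"twist":0},{"claw":0.45,"dx":2,"dy":-8,"dz":20,"twist":0},{"claw":0.45,"dx":3,"dy":-12,"dz":30,"twist":0},{"claw":0.45,"dx":4,"dy":-16,"dz":45,"twist":0},{"claw":0.45,"dx":5,"dy":-25,"dz":70,"twist":0},{"claw":0.45,"dx":5,"dy":-40,"dz":110,"twist":0},{"claw":0.45,"dx":5,"dy":-40,"dz":150,"twist":0},{"claw":0.45,"dx":5,"dy":-40,"dz":200,"twist":0}]' >/dev/null; python3 st.py
python3 -m pendant '[{"claw":1,"dx":-50,"dy":40,"dz":50,"twist":0},{"claw":1,"dx":-90,"dy":80,"dz":100,"twist":0},{"claw":1,"dx":-130,"dy":120,"dz":150,"twist":0},{"claw":1,"dx":-170,"dy":160,"dz":200,"twist":0},{"claw":1,"dx":-200,"dy":200,"dz":250,"twist":0},{"claw":1,"dx":-240,"dy":240,"dz":280,"twist":0},{"claw":1,"dx":-280,"dy":280,"dz":320,"twist":0},{"claw":1,"dx":-310,"dy":310,"dz":320,"twist":0}]' >/dev/null; python3 st.py
cat > look.py <<'E'
from h import *
import sys
p,d=eyes.snapshot("top"); cv2.imwrite(f"pics/{sys.argv[1]}t.png",cv2.resize(p[110:310,170:450],None,fx=2.5,fy=2.5)); np.save("top1.npy",d)
W=cloud("top",d).reshape(-1,3); 
s=W[(W[:,0]>.38)&(W[:,0]<.56)&(W[:,1]>.04)&(W[:,1]<.21)&(W[:,2]>.05)&(W[:,2]<.11)]; 
if len(s)>20: print("jar",cv2.minEnclosingCircle((s[:,:2]*1000).astype(np.float32)),s[:,2].max())
g=W[(W[:,0]>.53)&(W[:,0]<.63)&(W[:,1]>.16)&(W[:,1]<.243)&(W[:,2]>.012)&(W[:,2]<.1)]
if len(g)>20: print("lid",len(g),g.mean(0),g.min(0),g.max(0)); c=g.mean(0);print(np.linalg.svd(g-c)[2][2])
E
python3 look.py a
```

```text
t 20.3 p [0.5751 0.1701 0.036 ] z [-0.075  0.342 -0.937] y [0.023 0.94  0.342] tilt 20.5 az 102 q [-0.29  1.    0.21  1.77 -0.99  0.65  2.27] F [0.5 0.7 0.3] op 39.5 ff 0.2
t 21.1 p [0.5792 0.1287 0.2378] z [-0.076  0.341 -0.937] y [0.025 0.94  0.34 ] tilt 20.5 az 103 q [-0.33  0.72  0.41  1.67 -0.74  1.02  2.03] F [ 0.7  0.9 -0.3] op 39.4 ff 0.0
t 21.9 p [0.3574 0.3488 0.4873] z [-0.073  0.344 -0.936] y [0.025 0.939 0.343] tilt 20.6 az 102 q [-1.04  0.23  0.51  1.69 -0.49  1.17  1.18] F [ 0.8  1.2 -0.5] op 88.0 ff 0.0
jar ((497.2469787597656, 160.1619873046875), 70.75624084472656) 0.09746772846995282
lid 612 [0.57077694 0.21486264 0.04376629] [0.53108757 0.18406254 0.01201739] [0.61313462 0.2429285  0.06748239]
[ 0.01666942  0.63724815 -0.77047837]
```

View pics/at.png

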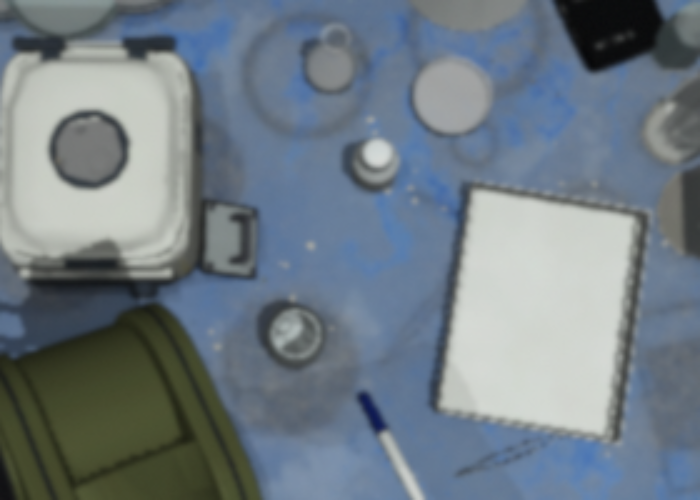

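The lid leans on edge against the machine's right side at crop (230,238), handle out, about 45–50°. The jar stands open at crop (293,333).

Next I re-orient the tool tilt: swing to the right side, where the present tilt points inward, and push out to cancel it.

```bash
python3 -m pendant '[{"claw":1,"dx":20,"dy":-50,"dz":10,"twist":0},{"claw":1,"dx":40,"dy":-100,"dz":20,"twist":0},{"claw":1,"dx":60,"dy":-150,"dz":30,"twist":0},{"claw":1,"dx":80,"dy":-200,"dz":40,"twist":0},{"claw":1,"dx":90,"dy":-250,"dz":40,"twist":0},{"claw":1,"dx":100,"dy":-300,"dz":40,"twist":0},{"claw":1,"dx":90,"dy":-350,"dz":40,"twist":0},{"claw":1,"dx":80,"dy":-400,"dz":40,"twist":0}]' >/dev/null; python3 st.py
python3 -m pendant '[{"claw":1,"dx":-20,"dy":-45,"dz":0,"twist":0},{"claw":1,"dx":-40,"dy":-90,"dz":0,"twist":0},{"claw":1,"dx":-60,"dy":-135,"dz":0,"twist":0},{"claw":1,"dx":-80,"dy":-180,"dz":0,"twist":0},{"claw":1,"dx":-100,"dy":-225,"dz":0,"twist":0},{"claw":1,"dx":-130,"dy":-260,"dz":0,"twist":0},{"claw":1,"dx":-160,"dy":-300,"dz":0,"twist":0},{"claw":1,"dx":-200,"dy":-330,"dz":0,"twist":0}]' >/dev/null; python3 st.py
python3 -m pendant '[{"claw":1,"dx":-50,"dy":-40,"dz":30,"twist":0},{"claw":1,"dx":-80,"dy":-80,"dz":60,"twist":0},{"claw":1,"dx":-120,"dy":-110,"dz":60,"twist":0},{"claw":1,"dx":-130,"dy":-120,"dz":60,"twist":0}]' >/dev/null; python3 st.py
```

```text
t 22.75 p [ 0.4407 -0.0325  0.5249] z [-0.075  0.342 -0.937] y [0.024 0.94  0.341] tilt 20.5 az 102 q [-0.27  0.31  0.7   1.51 -0.48  1.62  2.02] F [ 0.4 -1.2 -1.1] op 87.7 ff 0.0
t 23.55 p [ 0.2532 -0.3511  0.524 ] z [-0.077  0.343 -0.936] y [0.026 0.939 0.342] tilt 20.6 az 103 q [ 0.7   0.37  0.4   1.36 -0.24  1.78  2.65] F [-0.6 -0.7 -1.3] op 88.1 ff 0.0
t 23.95 p [ 0.1252 -0.4679  0.5855] z [-0.075  0.341 -0.937] y [0.023 0.94  0.34 ] tilt 20.5 az 102 q [ 1.41  0.48 -0.35  0.97  0.07  2.06  2.65] F [ 1.5 -1.  -0.7] op 87.7 ff 0.0
```

```bash
for i in 1 2 3; do python3 -m pendant '[{"claw":1,"dx":0,"dy":0,"dz":50,"twist":-0.05},{"claw":1,"dx":0,"dy":0,"dz":100,"twist":-0.1},{"claw":1,"dx":0,"dy":0,"dz":150,"twist":-0.1}]' >/dev/null; python3 st.py; done
```

```text
t 24.25 p [ 0.122  -0.4386  0.6296] z [-0.026  0.311 -0.95 ] y [0.123 0.944 0.305] tilt 18.2 az 95 q [ 1.27  0.39 -0.05  0.96 -0.07  2.09  2.65] F [0.1 0.8 1.3] op 87.8 ff 0.0
t 24.55 p [ 0.1244 -0.4095  0.6571] z [ 0.019  0.277 -0.961] y [0.209 0.938 0.275] tilt 16.1 az 86 q [ 1.31  0.32 -0.11  0.98 -0.1   2.09  2.52] F [-0.5 -0.6  0.6] op 88.1 ff 0.0
t 24.85 p [ 0.1281 -0.3861  0.6826] z [ 0.066  0.239 -0.969] y [0.303 0.92  0.248] tilt 14.4 az 75 q [ 1.42  0.27 -0.29  0.98 -0.1   2.09  2.35] F [-0.5  0.1  0.1] op 88.1 ff 0.0
```

```bash
for i in 1 2 3 4; do python3 -m pendant '[{"claw":1,"dx":-12,"dy":-35,"dz":35,"twist":0},{"claw":1,"dx":-24,"dy":-70,"dz":70,"twist":0},{"claw":1,"dx":-36,"dy":-105,"dz":105,"twist":0}]' >/dev/null; python3 st.py; done
```

```text
t 25.15 p [ 0.105  -0.4363  0.6784] z [ 0.081  0.203 -0.976] y [0.304 0.927 0.218] tilt 12.6 az 68 q [ 1.4   0.33 -0.15  0.89 -0.11  2.09  2.47] F [ 0.3  0.2 -0.2] op 88.0 ff 0.0
t 25.45 p [ 0.0822 -0.48    0.6791] z [ 0.099  0.152 -0.983] y [0.307 0.935 0.176] tilt 10.5 az 57 q [ 1.35  0.38  0.09  0.8  -0.18  2.09  2.61] F [ 0.3 -1.6 -1.3] op 88.0 ff 0.0
t 25.75 p [ 0.0574 -0.5188  0.6831] z [ 0.103  0.092 -0.99 ] y [0.326 0.938 0.121] tilt 7.9 az 42 q [ 1.52  0.43 -0.2   0.69 -0.05  2.09  2.55] F [ 0.3 -0.3 -0.8] op 87.7 ff 0.0
t 26.05 p [ 0.0401 -0.5536  0.6831] z [ 0.117  0.047 -0.992] y [0.319 0.944 0.082] tilt 7.3 az 22 q [ 1.49  0.48 -0.02  0.6  -0.13  2.09  2.66] F [0.9 0.6 0.1] op 87.9 ff 0.0
```

```bash
python3 -m pendant '[{"claw":1,"dx":-12,"dy":-35,"dz":35,"twist":0},{"claw":1,"dx":-24,"dy":-70,"dz":70,"twist":0},{"claw":1,"dx":-36,"dy":-105,"dz":105,"twist":0},{"claw":1,"dx":-45,"dy":-130,"dz":130,"twist":0}]' >/dev/null; python3 st.py
python3 -m pendant '[{"claw":1,"dx":50,"dy":30,"dz":-40,"twist":0},{"claw":1,"dx":90,"dy":60,"dz":-60,"twist":0},{"claw":1,"dx":130,"dy":90,"dz":-80,"twist":0},{"claw":1,"dx":170,"dy":120,"dz":-80,"twist":0},{"claw":1,"dx":210,"dy":150,"dz":-80,"twist":0},{"claw":1,"dx":250,"dy":180,"dz":-80,"twist":0},{"claw":1,"dx":290,"dy":210,"dz":-80,"twist":0},{"claw":1,"dx":330,"dy":240,"dz":-80,"twist":0}]' >/dev/null; python3 st.py
python3 -m pendant '[{"claw":1,"dx":50,"dy":30,"dz":0,"twist":0},{"claw":1,"dx":90,"dy":60,"dz":0,"twist":0},{"claw":1,"dx":130,"dy":90,"dz":0,"twist":0},{"claw":1,"dx":170,"dy":90,"dz":30,"twist":0},{"claw":1,"dx":190,"dy":90,"dz":60,"twist":0}]' >/dev/null; python3 st.py
```

```text
t 26.45 p [ 0.0175 -0.5893  0.6788] z [ 0.124  0.002 -0.992] y [0.326 0.944 0.042] tilt 7.1 az 1 q [ 1.57  0.54 -0.15  0.5  -0.05  2.09  2.66] F [ 0.2  0.1 -0.2] op 87.8 ff 0.0
t 27.25 p [ 0.3206 -0.368   0.5995] z [ 0.124 -0.    -0.992] y [0.326 0.945 0.041] tilt 7.1 az 0 q [ 1.04  0.22 -0.31  1.28 -0.02  1.56  1.98] F [ 1.2 -0.9  0.2] op 87.8 ff 0.0
t 27.75 p [ 0.5109 -0.2769  0.6579] z [ 0.119  0.004 -0.993] y [0.321 0.946 0.042] tilt 6.8 az 2 q [ 0.62  0.42 -0.38  0.81  0.12  1.83  1.56] F [ 1.2 -1.7  0.7] op 87.9 ff 0.0
```

```bash
python3 -m pendant '[{"claw":1,"dx":30,"dy":40,"dz":10,"twist":0},{"claw":1,"dx":45,"dy":85,"dz":20,"twist":0}]' >/dev/null; python3 st.py
for i in 1 2 3 4; do python3 -m pendant '[{"claw":1,"dx":10,"dy":-3,"dz":45,"twist":0},{"claw":1,"dx":20,"dy":-6,"dz":90,"twist":0},{"claw":1,"dx":30,"dy":-9,"dz":135,"twist":0}]' >/dev/null; python3 st.py; done
```

```text
t 27.95 p [ 0.5566 -0.1945  0.6781] z [ 0.122  0.001 -0.993] y [0.328 0.944 0.041] tilt 7.0 az 0 q [ 0.43  0.45 -0.38  0.69  0.16  1.9   1.39] F [ 0.6  0.4 -0.9] op 87.8 ff 0.0
t 28.25 p [ 0.5764 -0.2144  0.7186] z [ 0.18   0.037 -0.983] y [0.366 0.925 0.102] tilt 10.6 az 11 q [ 0.27  0.54  0.29  0.4  -0.3   2.06  1.53] F [-0.3 -2.3  0.5] op 88.1 ff 0.0
t 28.55 p [ 0.6094 -0.2417  0.7281] z [ 0.254 -0.01  -0.967] y [0.41  0.907 0.098] tilt 14.7 az -2 q [ 0.29  0.63  0.55  0.21 -0.55  2.08  1.51] F [-1.1 -2.6 -0.5] op 87.9 ff 0.0
t 28.85 p [ 0.6127 -0.2218  0.7552] z [ 0.317  0.002 -0.948] y [0.373 0.919 0.127] tilt 18.5 az 0 q [ 0.31  0.61  0.27  0.14 -0.36  2.09  1.44] F [-0.2 -1.4 -0.5] op 88.2 ff 0.0
t 29.15 p [ 0.5956 -0.2136  0.7841] z [ 0.355 -0.019 -0.935] y [0.38  0.916 0.126] tilt 20.8 az -3 q [ 0.29  0.57  0.35  0.14 -0.42  2.09  1.44] F [-0.  -0.1 -0.1] op 88.0 ff 0.0
```

```bash
python3 -m pendant '[{"claw":1,"dx":-10,"dy":0,"dz":-40,"twist":0.1},{"claw":1,"dx":-20,"dy":0,"dz":-60,"twist":0.2},{"claw":1,"dx":-20,"dy":0,"dz":-60,"twist":0.35}]' >/dev/null; python3 st.py
for i in 1 2 3 4 5; do python3 -m pendant '[{"claw":1,"dx":20,"dy":-10,"dz":40,"twist":0},{"claw":1,"dx":40,"dy":-20,"dz":80,"twist":0},{"claw":1,"dx":60,"dy":-30,"dz":120,"twist":0}]' >/dev/null; python3 st.py; done
```

```text
t 29.45 p [ 0.5754 -0.2119  0.7218] z [ 0.343  0.091 -0.935] y [0.097 0.986 0.132] tilt 20.8 az 15 q [ 0.25  0.4   0.34  0.71 -0.4   1.77  1.86] F [ 0.8 -1.3  0.3] op 88.0 ff 0.0
t 29.75 p [ 0.6009 -0.2195  0.7742] z [ 0.369  0.089 -0.925] y [0.096 0.986 0.134] tilt 22.3 az 14 q [ 0.36  0.6   0.43  0.14 -0.64  2.09  1.71] F [-32.6   9.1 -12.7] op 87.9 ff 0.0
t 30.05 p [ 0.596  -0.2221  0.7891] z [ 0.399  0.063 -0.915] y [0.113 0.987 0.117] tilt 23.8 az 9 q [ 0.34  0.6   0.84  0.14 -1.    2.09  1.75] F [-0.9  0.   0.9] op 88.3 ff 0.0
t 30.35 p [ 0.5861 -0.2139  0.8062] z [ 0.425  0.069 -0.903] y [0.1   0.987 0.122] tilt 25.5 az 9 q [ 0.34  0.57  0.82  0.14 -1.    2.09  1.74] F [-0.1 -0.2  0.1] op 87.8 ff 0.0
t 30.65 p [ 0.5756 -0.2115  0.8205] z [ 0.444  0.06  -0.894] y [0.104 0.988 0.118] tilt 26.6 az 8 q [ 0.35  0.55  0.82  0.14 -1.    2.09  1.74] F [ 0.2 -0.4 -0.3] op 88.2 ff 0.0
t 30.95 p [ 0.5653 -0.2087  0.834 ] z [ 0.463  0.053 -0.885] y [0.106 0.988 0.115] tilt 27.8 az 7 q [ 0.35  0.53  0.82  0.14 -1.    2.09  1.73] F [0.4 0.1 1.3] op 88.1 ff 0.0
```

```bash
python3 -m pendant '[{"claw":1,"dx":0,"dy":0,"dz":-20,"twist":0.14},{"claw":1,"dx":0,"dy":0,"dz":-20,"twist":0.28},{"claw":1,"dx":0,"dy":-10,"dz":-20,"twist":0.42},{"claw":1,"dx":0,"dy":-10,"dz":-20,"twist":0.5}]' >/dev/null; python3 st.py
for i in 1 2 3 4; do python3 -m pendant '[{"claw":1,"dx":15,"dy":-20,"dz":40,"twist":0},{"claw":1,"dx":30,"dy":-40,"dz":80,"twist":0},{"claw":1,"dx":45,"dy":-60,"dz":120,"twist":0}]' >/dev/null; python3 st.py; done
```

```text
t 31.35 p [ 0.5609 -0.2127  0.7914] z [ 0.401  0.266 -0.877] y [-0.377  0.92   0.107] tilt 28.8 az 34 q [ 0.4   0.53  0.66  0.33 -1.    2.09  2.27] F [ 0.2 -0.2 -0.4] op 87.9 ff 0.0
t 31.65 p [ 0.5665 -0.2269  0.8073] z [ 0.447  0.251 -0.858] y [-0.364  0.928  0.081] tilt 30.9 az 29 q [ 0.48  0.56  0.56  0.2  -1.    2.09  2.2 ] F [ 0.7  0.  -0.6] op 88.0 ff 0.0
t 31.95 p [ 0.5625 -0.2389  0.8196] z [ 0.481  0.241 -0.843] y [-0.355  0.933  0.064] tilt 32.5 az 27 q [ 0.54  0.57  0.5   0.14 -1.    2.09  2.17] F [ 0.6 -0.2  1. ] op 88.2 ff 0.0
t 32.25 p [ 0.5469 -0.2485  0.8327] z [ 0.505  0.233 -0.831] y [-0.347  0.936  0.051] tilt 33.8 az 25 q [ 0.58  0.55  0.47  0.14 -1.    2.09  2.17] F [-0.4  0.  -0.4] op 87.9 ff 0.0
t 32.55 p [ 0.5324 -0.2575  0.8437] z [ 0.526  0.226 -0.82 ] y [-0.34   0.94   0.041] tilt 34.9 az 23 q [ 0.61  0.53  0.45  0.14 -1.    2.09  2.18] F [-0.2  0.1  0.2] op 88.0 ff 0.0
```

```bash
python3 -m pendant '[{"claw":1,"dx":15,"dy":-20,"dz":40,"twist":0},{"claw":1,"dx":30,"dy":-40,"dz":80,"twist":0},{"claw":1,"dx":45,"dy":-60,"dz":120,"twist":0}]' >/dev/null
python3 -m pendant '[{"claw":1,"dx":0,"dy":40,"dz":-50,"twist":-0.1},{"claw":1,"dx":0,"dy":80,"dz":-100,"twist":-0.2},{"claw":1,"dx":0,"dy":120,"dz":-150,"twist":-0.3},{"claw":1,"dx":-20,"dy":160,"dz":-200,"twist":-0.4},{"claw":1,"dx":-40,"dy":200,"dz":-250,"twist":-0.5},{"claw":1,"dx":-60,"dy":240,"dz":-290,"twist":-0.5},{"claw":1,"dx":-60,"dy":280,"dz":-320,"twist":-0.5},{"claw":1,"dx":-60,"dy":320,"dz":-360,"twist":-0.5}]' >/dev/null; python3 st.py
cat > jar.py <<'E'
from h import *
def jar(n="side"):
    p,d=eyes.snapshot(n); W=cloud(n,d).reshape(-1,3)
    return W,p
W,p=jar("side"); cv2.imwrite("pics/js.png",p)
for z0,z1 in((.01,.03),(.03,.06),(.085,.1)):
    s=W[(W[:,0]>.39)&(W[:,0]<.53)&(W[:,1]>.08)&(W[:,1]<.22)&(W[:,2]>z0)&(W[:,2]<z1)]
    if len(s)>5: print("side",z0,len(s),s.mean(0),s[:,0].min(),s[:,0].max(),s[:,1].max())
d=np.load("top1.npy");W=cloud("top",d).reshape(-1,3)
s=W[(W[:,0]>.41)&(W[:,0]<.53)&(W[:,1]>.09)&(W[:,1]<.19)&(W[:,2]>.08)&(W[:,2]<.1)];print("top",len(s),cv2.minEnclosingCircle((s[:,:2]*1000).astype(np.float32)))
print([(x["confidence"],atz("side",np.array(x["position"])*[560,420],.092)) for x in nets.place_of("side","jar_mouth")])
E
python3 jar.py
```

```text
t 33.65 p [ 0.4988 -0.0927  0.6674] z [ 0.584 -0.066 -0.809] y [0.156 0.987 0.032] tilt 36.0 az -6 q [-0.54 -0.09  0.54  1.58  0.12  1.02  1.39] F [ 1.1 -0.8 -0. ] op 87.9 ff 0.0
side 0.01 109 [0.46898738 0.16663882 0.02003284] 0.4378298650114764 0.4986620129445886 0.17975235569325151
side 0.03 172 [0.46808864 0.16626408 0.0452779 ] 0.4361438517594346 0.49957435975904224 0.17973954701509318
side 0.085 67 [0.46868384 0.14320311 0.08890943] 0.4436149182191118 0.49117186406878294 0.16807078607363443
top 85 ((466.3470458984375, 139.61790466308594), 27.188232421875)
[(0.66, array([0.47167685, 0.15438718, 0.092     ])), (0.62, array([0.35400504, 0.53114034, 0.092     ]))]
```

```bash
python3 -m pendant '[{"claw":1,"dx":0,"dy":40,"dz":-20,"twist":0},{"claw":1,"dx":-5,"dy":80,"dz":-50,"twist":0},{"claw":1,"dx":-10,"dy":120,"dz":-90,"twist":0},{"claw":1,"dx":-15,"dy":160,"dz":-130,"twist":0},{"claw":1,"dx":-20,"dy":200,"dz":-170,"twist":0},{"claw":1,"dx":-22,"dy":230,"dz":-210,"twist":0},{"claw":1,"dx":-22,"dy":230,"dz":-250,"twist":0},{"claw":1,"dx":-22,"dy":230,"dz":-300,"twist":0}]' >/dev/null; python3 st.py
python3 -m pendant '[{"claw":1,"dx":0,"dy":0,"dz":-50,"twist":0},{"claw":1,"dx":0,"dy":0,"dz":-100,"twist":0},{"claw":1,"dx":0,"dy":0,"dz":-150,"twist":0},{"claw":1,"dx":0,"dy":0,"dz":-150,"twist":0}]' >/dev/null; python3 st.py
```

```text
t 34.55 p [0.4805 0.136  0.3869] z [ 0.586 -0.069 -0.807] y [0.159 0.987 0.032] tilt 36.2 az -7 q [-0.74  0.16  0.12  2.23  1.03  0.46 -0.1 ] F [ 2.7 -0.8  0.4] op 88.1 ff 0.0
t 34.95 p [0.4885 0.1292 0.2959] z [ 0.598 -0.088 -0.797] y [0.17  0.985 0.019] tilt 37.2 az -8 q [-0.72  0.36  0.13  2.39  1.84  0.4  -0.98] F [ 0.6 -0.6  0.3] op 88.4 ff 0.0
```

```bash
for i in 1 2; do python3 -m pendant '[{"claw":1,"dx":-4,"dy":5,"dz":-25,"twist":0},{"claw":1,"dx":-6,"dy":10,"dz":-50,"twist":0},{"claw":1,"dx":-6,"dy":10,"dz":-75,"twist":0},{"claw":1,"dx":-6,"dy":10,"dz":-75,"twist":0}]' >/dev/null; python3 st.py; done
```

```text
t 35.35 p [0.4812 0.1386 0.2182] z [ 0.592 -0.09  -0.801] y [0.17  0.985 0.014] tilt 36.8 az -9 q [-0.6   0.56 -0.1   2.49  2.17  0.63 -1.42] F [-0.2 -0.4 -0.1] op 88.1 ff 0.0
t 35.75 p [0.4752 0.1485 0.1439] z [ 0.594 -0.091 -0.799] y [0.17  0.985 0.014] tilt 36.9 az -9 q [-0.57  0.79 -0.23  2.55  2.28  0.89 -1.65] F [ 0.2 -0.  -0.2] op 87.7 ff 0.0
```

```bash
python3 -m pendant '[{"claw":1,"dx":2,"dy":-8,"dz":-20,"twist":0},{"claw":1,"dx":2,"dy":-8,"dz":-40,"twist":0},{"claw":1,"dx":2,"dy":-8,"dz":-40,"twist":0}]' >/dev/null; python3 st.py;
```

```text
t 36.05 p [0.4774 0.1396 0.1064] z [ 0.596 -0.092 -0.798] y [0.171 0.985 0.014] tilt 37.1 az -9 q [-0.25  0.99 -0.76  2.56  2.07  1.3  -1.43] F [ 0.7  0.8 -1.3] op 88.0 ff 0.0
```

```bash
python3 -m pendant '[{"claw":1,"dx":0,"dy":1,"dz":-15,"twist":0},{"claw":1,"dx":0,"dy":1,"dz":-30,"twist":0},{"claw":1,"dx":0,"dy":1,"dz":-30,"twist":0}]' >/dev/null; python3 st.py;python3 -m pendant '[{"claw":1,"dx":0,"dy":0,"dz":-15,"twist":0},{"claw":1,"dx":0,"dy":0,"dz":-33,"twist":0},{"claw":1,"dx":0,"dy":0,"dz":-33,"twist":0}]' >/dev/null; python3 st.py; python3 - <<'E'
from h import *
p,d=eyes.snapshot("side"); cv2.imwrite("pics/s8.png",cv2.resize(p[110:270,210:410],None,fx=4,fy=3.7))
E
```

```text
t 36.35 p [0.4773 0.1406 0.0758] z [ 0.595 -0.093 -0.798] y [0.171 0.985 0.013] tilt 37.1 az -9 q [-0.26  1.09 -0.76  2.56  2.12  1.37 -1.47] F [-0.1 -0.2  0.8] op 87.8 ff 0.0
t 36.65 p [0.4771 0.1411 0.0429] z [ 0.596 -0.091 -0.798] y [0.169 0.985 0.014] tilt 37.1 az -9 q [-0.27  1.18 -0.73  2.55  2.18  1.44 -1.5 ] F [-0.2  0.2 -0.1] op 88.0 ff 0.0
```

View pics/s8.png

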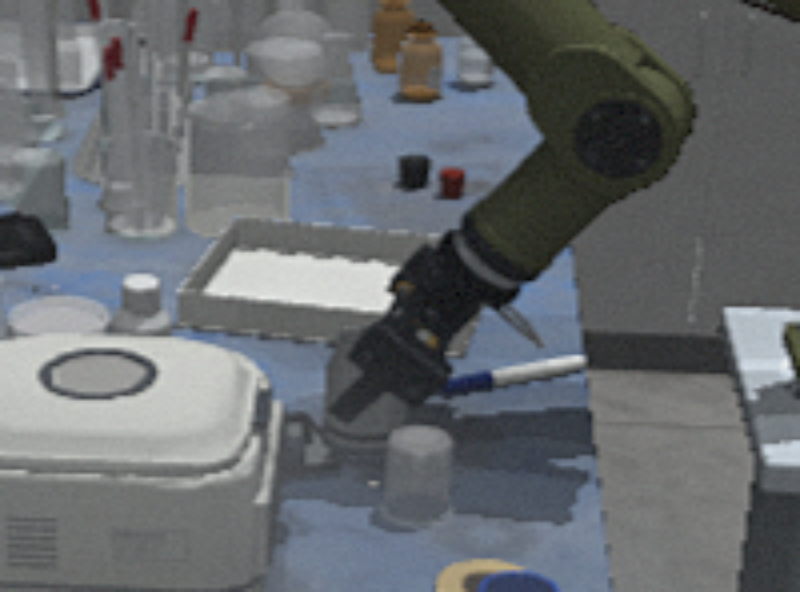

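The tilted gripper straddles the jar at crop (370,390), clear of the beaker at (418,480) and the lid. Now I close, lift and read the weight.

```bash
python3 -m pendant '[{"claw":0,"dx":0,"dy":0,"dz":0,"twist":0},{"claw":0,"dx":0,"dy":0,"dz":0,"twist":0},{"claw":0,"dx":0,"dy":0,"dz":0,"twist":0},{"claw":0,"dx":0,"dy":0,"dz":0,"twist":0},{"claw":0,"dx":0,"dy":0,"dz":0,"twist":0},{"claw":0,"dx":0,"dy":0,"dz":0,"twist":0}]' 30 >/dev/null; python3 st.py
python3 -m pendant '[{"claw":0,"dx":0,"dy":0,"dz":10,"twist":0},{"claw":0,"dx":0,"dy":0,"dz":30,"twist":0},{"claw":0,"dx":0,"dy":0,"dz":60,"twist":0},{"claw":0,"dx":0,"dy":0,"dz":90,"twist":0},{"claw":0,"dx":0,"dy":0,"dz":115,"twist":0},{"claw":0,"dx":0,"dy":0,"dz":115,"twist":0},{"claw":0,"dx":0,"dy":0,"dz":115,"twist":0}]' >/dev/null; python3 st.py
python3 - <<'E'
from h import *
f=[]
for i in range(8):
    eyes.snapshot("top") if i%2 else eyes.snapshot("side"); f.append(r.get_state()["contact_force"])
print(np.mean(f,0),np.std(f,0))
E
```

```text
t 37.3 p [0.4766 0.1398 0.044 ] z [ 0.597 -0.092 -0.797] y [0.169 0.985 0.013] tilt 37.1 az -9 q [-0.27  1.18 -0.73  2.55  2.18  1.44 -1.5 ] F [-2.1 -4.1  7.2] op 65.1 ff 30.0
t 38.0 p [0.4762 0.1419 0.1578] z [ 0.595 -0.088 -0.799] y [0.169 0.986 0.018] tilt 37.0 az -8 q [-0.18  0.86 -0.89  2.53  1.94  1.23 -1.28] F [-0.5 -0.2 -5.4] op 65.5 ff 30.0
[-0.19469147 -0.16099507 -5.1329704 ] [0.46448905 0.31304965 0.34849011]
```

It weighs about 5.1 N, so about 4 cylinders are inside. The plan is to carry the jar upright beyond the tray's far wall, then sweep back over the rim so the rim turns the jar mouth-down into the tray.

```bash
python3 -m pendant '[{"claw":0,"dx":10,"dy":-15,"dz":20,"twist":0},{"claw":0,"dx":35,"dy":-50,"dz":30,"twist":0},{"claw":0,"dx":60,"dy":-85,"dz":30,"twist":0},{"claw":0,"dx":85,"dy":-120,"dz":30,"twist":0},{"claw":0,"dx":110,"dy":-155,"dz":30,"twist":0},{"claw":0,"dx":135,"dy":-190,"dz":30,"twist":0},{"claw":0,"dx":160,"dy":-225,"dz":30,"twist":0},{"claw":0,"dx":185,"dy":-255,"dz":30,"twist":0}]' >/dev/null; python3 st.py
python3 -m pendant '[{"claw":0,"dx":20,"dy":-20,"dz":0,"twist":0},{"claw":0,"dx":25,"dy":-28,"dz":-20,"twist":0},{"claw":0,"dx":25,"dy":-28,"dz":-40,"twist":0},{"claw":0,"dx":25,"dy":-28,"dz":-40,"twist":0}]' >/dev/null; python3 st.py
python3 - <<'E'
from h import *
p,d=eyes.snapshot("top"); a=p[100:300,260:460]; q,e=eyes.snapshot("side"); b=q[110:250,210:380]
cv2.imwrite("pics/p9.png",np.hstack([cv2.resize(a,(390,390)),cv2.resize(b,(400,390))]))
E
```

```text
t 39.2 p [ 0.6608 -0.117   0.1865] z [ 0.593 -0.091 -0.8  ] y [0.172 0.985 0.015] tilt 36.9 az -9 q [ 0.49  0.78 -0.66  2.1   2.17  0.56 -0.55] F [-0.1  1.2 -5.5] op 65.5 ff 30.0
t 39.6 p [ 0.6833 -0.1423  0.1432] z [ 0.589 -0.089 -0.803] y [0.171 0.985 0.016] tilt 36.5 az -9 q [ 0.52  0.88 -0.65  2.03  2.24  0.56 -0.53] F [-1.1 -0.1 -5.6] op 64.9 ff 30.0
```

View pics/p9.png

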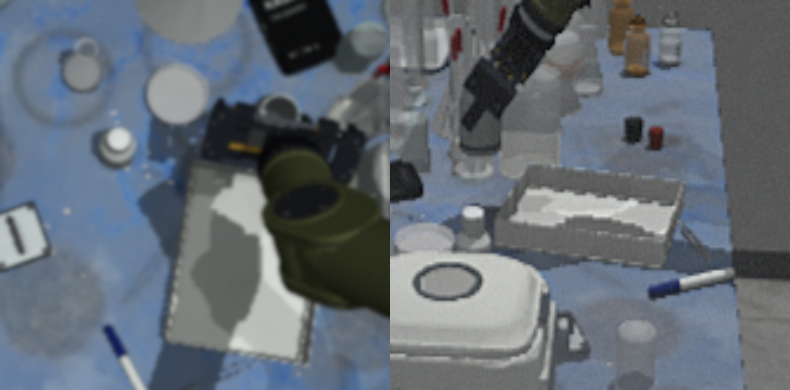

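In the top view the lid, at left crop (20,237), seems to have been shifted from where I left it. I'll check that afterwards. The jar is over the far side at left crop (280,115), upright. Now the sweep over the rim.

```bash
python3 -m pendant '[{"claw":0,"dx":0,"dy":5,"dz":-30,"twist":0},{"claw":0,"dx":0,"dy":10,"dz":-60,"twist":0},{"claw":0,"dx":0,"dy":10,"dz":-78,"twist":0},{"claw":0,"dx":0,"dy":10,"dz":-78,"twist":0}]' 15 >/dev/null; python3 st.py
python3 -m pendant '[{"claw":0,"dx":-15,"dy":2,"dz":0,"twist":0},{"claw":0,"dx":-23,"dy":3,"dz":4,"twist":0},{"claw":0,"dx":-31,"dy":5,"dz":8,"twist":0},{"claw":0,"dx":-42,"dy":6,"dz":10,"twist":0},{"claw":0,"dx":-53,"dy":8,"dz":10,"twist":0},{"claw":0,"dx":-53,"dy":8,"dz":10,"twist":0}]' >/dev/null; python3 st.py
python3 - <<'E'
from h import *
q,e=eyes.snapshot("side"); b=q[120:230,220:350]
cv2.imwrite("pics/p10.png",cv2.resize(b,None,fx=5,fy=5))
E
```

```text
t 40.1 p [ 0.685  -0.131   0.0676] z [ 0.592 -0.088 -0.801] y [0.169 0.986 0.017] tilt 36.8 az -8 q [ 0.52  1.05 -0.7   2.05  2.39  0.73 -0.61] F [-1.6 -0.6 -4.8] op 65.7 ff 15.0
t 40.7 p [ 0.6344 -0.1243  0.0825] z [ 0.599 -0.091 -0.796] y [0.169 0.985 0.014] tilt 37.3 az -9 q [ 0.56  1.03 -0.75  2.2   2.44  0.84 -0.7 ] F [ 1.1 -1.7 -0.2] op 64.3 ff 14.9
```

View pics/p10.png

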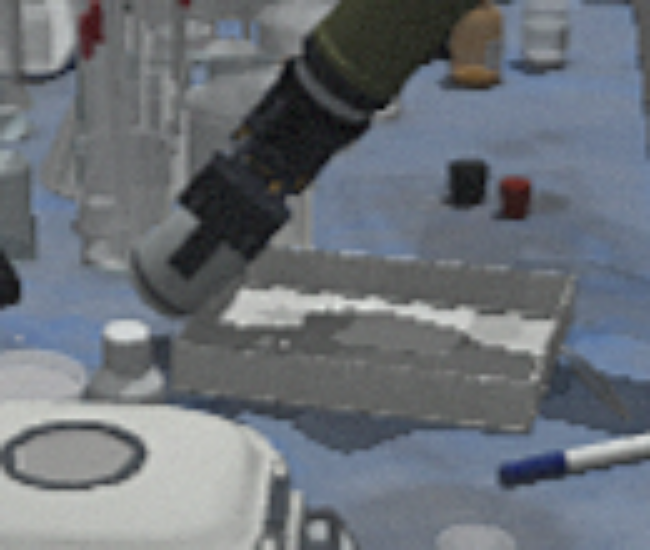

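The rim has turned the jar to about 45°, bottom outside at (165,265) and mouth toward the tray. I'll continue the sweep.

```bash
python3 -m pendant '[{"claw":0,"dx":-10,"dy":2,"dz":-2,"twist":0},{"claw":0,"dx":-21,"dy":3,"dz":-7,"twist":0},{"claw":0,"dx":-29,"dy":4,"dz":-13,"twist":0},{"claw":0,"dx":-35,"dy":5,"dz":-20,"twist":0},{"claw":0,"dx":-42,"dy":6,"dz":-32,"twist":0},{"claw":0,"dx":-46,"dy":7,"dz":-42,"twist":0},{"claw":0,"dx":-46,"dy":7,"dz":-42,"twist":0}]' >/dev/null; python3 st.py
cat > ax.py <<'E'
from h import *
from scipy.optimize import least_squares
from scipy.spatial.transform import Rotation as Ro
# fit jar body cylinder (r=33) to depth near the grasp
s=r.get_state();M=Ro.from_quat(s["eef_rot"]).as_matrix();P=s["tool_pos"]-.016*M[:,2]
c=M[:,1]
pts=[]
for n in("side","top"):
    p,d=eyes.snapshot(n);cv2.imwrite(f"pics/ax_{n}.png",p);W=cloud(n,d).reshape(-1,3)
    w=W[np.linalg.norm(W-P,axis=1)<.075]
    pr=(w-P)@c; w=w[(abs(pr)<.032)&(w[:,2]>.012)]
    # reject gripper: behind palm
    w=w[((w-P)@-M[:,2])<.043]; pts.append(w); print(n,len(w))
w=np.vstack(pts)
e2=np.cross(c,[0,0,1]);e2/=np.linalg.norm(e2); up=np.cross(e2,c)
best=[]
for a in np.radians(np.arange(-180,180,5)):
    m=np.cos(a)*up-np.sin(a)*e2*np.sign(e2[0])  # a>0: mouth toward -x
    q=w-P; t=q@m; rad=np.linalg.norm(q-np.outer(t,m),axis=1)
    R=np.where(t<.008,.033,np.clip(.033-(t-.008)*.0075/.028,.0255,.033))
    out=np.where(t>.036,t-.036,0)+np.where(t<-.056,-.056-t,0)
    best.append((np.mean(np.minimum(abs(rad-R)+out,.015)),np.degrees(a)))
best.sort();print([(round(1000*x,2),round(y)) for x,y in best[:5]],"P",P.round(3))
E
python3 ax.py
cat > tray.py <<'E'
from h import *
# things in the tray by depth: points 10-30 mm above bench inside
p,d=eyes.snapshot("top");cv2.imwrite("pics/tray.png",p);W=cloud("top",d)
q=(W[...,:2]-[.4975,-.130]);th=-.135;X=q@[np.cos(th),np.sin(th)];Y=q@[-np.sin(th),np.cos(th)]
m=(abs(X)<.118)&(abs(Y)<.088)&(W[...,2]>.009)&(W[...,2]<.045)
n,l,st,ct=cv2.connectedComponentsWithStats(m.astype(np.uint8))
for i in range(1,n):
    if st[i,4]>8: print(st[i,4],ct[i].round(),W[l==i].mean(0).round(3),round(float(np.nanmax(W[l==i][:,2])),3))
E
python3 tray.py
```

```text
t 41.45 p [ 0.5861 -0.1156  0.0363] z [ 0.592 -0.087 -0.801] y [0.168 0.986 0.018] tilt 36.8 az -8 q [ 0.56  1.15 -0.76  2.33  2.55  1.05 -0.79] F [-2.5  0.1 -1.3] op 64.1 ff 15.0
side 201
top 598
[(np.float64(4.36), 110), (np.float64(4.51), 115), (np.float64(4.79), 105), (np.float64(5.32), 120), (np.float64(5.47), 100)] P [ 0.577 -0.114  0.049]
12 [370. 216.] [ 0.547 -0.087  0.038] 0.043
```

```bash
cat > wt.py <<'E'
from h import *
f=[]
for i in range(10):
    eyes.snapshot("top"); f.append(r.get_state()["contact_force"])
print("t",r.get_state()["clock"],"W",np.mean(f,0).round(2),np.std(f,0).round(2))
E
python3 -m pendant '[{"claw":0,"dx":-10,"dy":2,"dz":10,"twist":0},{"claw":0,"dx":-20,"dy":3,"dz":25,"twist":0},{"claw":0,"dx":-20,"dy":3,"dz":40,"twist":0},{"claw":0,"dx":-20,"dy":3,"dz":40,"twist":0},{"claw":0,"dx":-20,"dy":3,"dz":40,"twist":0}]' 30 >/dev/null; python3 st.py; python3 wt.py; python3 ax.py; python3 tray.py
```

```text
t 42.1 p [ 0.5679 -0.1135  0.0779] z [ 0.596 -0.089 -0.798] y [0.169 0.985 0.017] tilt 37.0 az -8 q [ 0.57  1.06 -0.79  2.39  2.5   1.03 -0.81] F [ 0.2  0.2 -5.5] op 63.8 ff 30.0
t 42.6 W [ 0.19  0.05 -4.85] [0.47 0.51 0.65]
side 209
top 643
[(np.float64(4.15), 110), (np.float64(4.4), 115), (np.float64(4.56), 105), (np.float64(5.24), 100), (np.float64(5.26), 120)] P [ 0.558 -0.112  0.09 ]
9 [374. 225.] [ 0.524 -0.101  0.019] 0.026
```

Still nearly full at about 110°, so the cylinders are caught. I'll use a rim contact closer to the pivot to tip to about 130°.

```bash
python3 -m pendant '[{"claw":0,"dx":20,"dy":-3,"dz":-5,"twist":0},{"claw":0,"dx":42,"dy":-6,"dz":-18,"twist":0},{"claw":0,"dx":42,"dy":-6,"dz":-26,"twist":0},{"claw":0,"dx":40,"dy":-6,"dz":-33,"twist":0},{"claw":0,"dx":38,"dy":-6,"dz":-40,"twist":0},{"claw":0,"dx":36,"dy":-6,"dz":-46,"twist":0},{"claw":0,"dx":36,"dy":-6,"dz":-46,"twist":0}]' 12 >/dev/null; python3 st.py; python3 ax.py
python3 -m pendant '[{"claw":0,"dx":-10,"dy":2,"dz":10,"twist":0},{"claw":0,"dx":-20,"dy":3,"dz":25,"twist":0},{"claw":0,"dx":-20,"dy":3,"dz":40,"twist":0},{"claw":0,"dx":-20,"dy":3,"dz":40,"twist":0},{"claw":0,"dx":-20,"dy":3,"dz":40,"twist":0}]' 30 >/dev/null; python3 st.py; python3 wt.py; python3 ax.py; python3 tray.py
```

```text
t 43.45 p [ 0.6045 -0.1185  0.0339] z [ 0.6   -0.088 -0.795] y [0.167 0.986 0.017] tilt 37.3 az -8 q [ 0.56  1.15 -0.76  2.28  2.55  1.01 -0.77] F [-2.7 -1.4 10.7] op 64.1 ff 12.0
side 191
top 589
[(np.float64(5.55), 140), (np.float64(5.77), 135), (np.float64(6.16), 145), (np.float64(6.46), 130), (np.float64(7.05), 150)] P [ 0.595 -0.117  0.047]
t 44.05 p [ 0.5826 -0.1164  0.0711] z [ 0.594 -0.088 -0.8  ] y [0.169 0.986 0.017] tilt 36.9 az -8 q [ 0.57  1.07 -0.78  2.35  2.5   1.   -0.79] F [ 0.1 -0.4 -5.5] op 63.6 ff 30.0
t 44.55 W [ 0.04 -0.12 -4.77] [0.55 0.57 0.72]
side 202
top 623
[(np.float64(5.19), 140), (np.float64(5.26), 135), (np.float64(5.94), 145), (np.float64(5.96), 130), (np.float64(6.76), 125)] P [ 0.574 -0.115  0.084]
12 [373. 228.] [ 0.515 -0.098  0.018] 0.022
```

```bash
python3 -m pendant '[{"claw":0,"dx":-20,"dy":3,"dz":10,"twist":0},{"claw":0,"dx":-30,"dy":3,"dz":20,"twist":0},{"claw":0,"dx":0,"dy":3,"dz":0,"twist":0},{"claw":0,"dx":-30,"dy":3,"dz":20,"twist":0},{"claw":0,"dx":0,"dy":3,"dz":0,"twist":0},{"claw":0,"dx":-30,"dy":3,"dz":20,"twist":0},{"claw":0,"dx":0,"dy":3,"dz":0,"twist":0},{"claw":0,"dx":-30,"dy":3,"dz":20,"twist":0}]' 40 >/dev/null; python3 -m pendant '[{"claw":0,"dx":0,"dy":0,"dz":0,"twist":0},{"claw":0,"dx":0,"dy":0,"dz":0,"twist":0},{"claw":0,"dx":0,"dy":0,"dz":0,"twist":0}]' >/dev/null; python3 st.py; python3 wt.py; python3 ax.py; python3 tray.py
```

```text
t 45.8 p [ 0.5538 -0.1134  0.0922] z [ 0.596 -0.089 -0.798] y [0.169 0.986 0.016] tilt 37.1 az -8 q [ 0.58  1.03 -0.81  2.44  2.49  1.04 -0.83] F [ 0.5  1.1 -3.5] op 64.0 ff 40.0
t 46.3 W [ 0.06 -0.23 -3.26] [0.55 0.65 0.43]
side 195
top 662
[(np.float64(5.26), 140), (np.float64(5.37), 135), (np.float64(5.99), 145), (np.float64(6.06), 130), (np.float64(6.83), 125)] P [ 0.544 -0.112  0.104]
20 [374. 229.] [ 0.513 -0.101  0.017] 0.022
```

It now weighs 3.26 N against an empty-jar weight of 3.34 N, so all cylinders are out. To right the jar I first lever its neck over the rim (137°→~85°), then push its bottom face against the rim.

```bash
python3 -m pendant '[{"claw":0,"dx":35,"dy":-5,"dz":5,"twist":0},{"claw":0,"dx":72,"dy":-10,"dz":-8,"twist":0},{"claw":0,"dx":75,"dy":-11,"dz":-22,"twist":0},{"claw":0,"dx":75,"dy":-11,"dz":-24,"twist":0},{"claw":0,"dx":85,"dy":-13,"dz":-27,"twist":0}]' 15 >/dev/null; python3 st.py; 
python3 -m pendant '[{"claw":0,"dx":9,"dy":-1,"dz":-1,"twist":0},{"claw":0,"dx":18,"dy":-3,"dz":-4,"twist":0},{"claw":0,"dx":24,"dy":-4,"dz":-8,"twist":0},{"claw":0,"dx":30,"dy":-5,"dz":-14,"twist":0},{"claw":0,"dx":35,"dy":-5,"dz":-19,"twist":0},{"claw":0,"dx":38,"dy":-6,"dz":-24,"twist":0},{"claw":0,"dx":38,"dy":-6,"dz":-24,"twist":0}]' >/dev/null; python3 st.py; python3 ax.py
```

```text
t 46.95 p [ 0.6361 -0.1255  0.0636] z [ 0.592 -0.086 -0.801] y [0.167 0.986 0.017] tilt 36.7 az -8 q [ 0.56  1.07 -0.74  2.19  2.46  0.85 -0.69] F [-0.1  1.2 -3.6] op 63.7 ff 15.0
t 47.65 p [ 0.6768 -0.1326  0.04  ] z [ 0.595 -0.089 -0.799] y [0.169 0.985 0.017] tilt 37.0 az -8 q [ 0.54  1.12 -0.71  2.07  2.45  0.79 -0.64] F [ 0.8 -0.2 -2.3] op 64.5 ff 15.0
side 203
top 562
[(np.float64(2.29), 70), (np.float64(2.7), 75), (np.float64(3.04), 65), (np.float64(3.85), 80), (np.float64(4.15), 60)] P [ 0.667 -0.131  0.053]
```

```bash
python3 -m pendant '[{"claw":0,"dx":5,"dy":0,"dz":35,"twist":0},{"claw":0,"dx":0,"dy":0,"dz":77,"twist":0},{"claw":0,"dx":-40,"dy":6,"dz":77,"twist":0},{"claw":0,"dx":-80,"dy":12,"dz":77,"twist":0},{"claw":0,"dx":-103,"dy":15,"dz":60,"twist":0},{"claw":0,"dx":-103,"dy":15,"dz":31,"twist":0},{"claw":0,"dx":-103,"dy":15,"dz":31,"twist":0}]' 30 >/dev/null; python3 st.py; python3 ax.py
python3 -m pendant '[{"claw":0,"dx":18,"dy":-3,"dz":-2,"twist":0},{"claw":0,"dx":29,"dy":-4,"dz":4,"twist":0},{"claw":0,"dx":40,"dy":-6,"dz":11,"twist":0},{"claw":0,"dx":53,"dy":-8,"dz":14,"twist":0},{"claw":0,"dx":66,"dy":-10,"dz":15,"twist":0},{"claw":0,"dx":77,"dy":-11,"dz":13,"twist":0},{"claw":0,"dx":87,"dy":-13,"dz":9,"twist":0},{"claw":0,"dx":90,"dy":-13,"dz":7,"twist":0}]' 15 >/dev/null; python3 st.py; python3 ax.py
```

```text
t 48.45 p [ 0.5708 -0.1174  0.0682] z [ 0.589 -0.087 -0.803] y [0.17  0.985 0.017] tilt 36.6 az -8 q [ 0.57  1.08 -0.78  2.38  2.51  1.02 -0.8 ] F [-0.1 -0.5 -1.9] op 63.8 ff 30.0
side 239
top 641
[(np.float64(2.65), 75), (np.float64(2.95), 70), (np.float64(3.52), 80), (np.float64(3.97), 65), (np.float64(4.78), 85)] P [ 0.561 -0.116  0.081]
t 49.35 p [ 0.6652 -0.1309  0.0803] z [ 0.598 -0.09  -0.797] y [0.17  0.985 0.016] tilt 37.2 az -9 q [ 0.54  1.03 -0.72  2.11  2.4   0.76 -0.64] F [-0.3 -0.3 -3.4] op 63.9 ff 15.0
side 216
top 598
[(np.float64(2.35), 70), (np.float64(2.84), 65), (np.float64(2.99), 75), (np.float64(3.87), 60), (np.float64(4.18), 80)] P [ 0.656 -0.129  0.093]
```

The bottom cleared the rim, so nothing turned. I'll repeat a little lower.

```bash
python3 -m pendant '[{"claw":0,"dx":0,"dy":0,"dz":40,"twist":0},{"claw":0,"dx":-45,"dy":6,"dz":40,"twist":0},{"claw":0,"dx":-92,"dy":13,"dz":30,"twist":0},{"claw":0,"dx":-92,"dy":13,"dz":0,"twist":0},{"claw":0,"dx":-92,"dy":13,"dz":-21,"twist":0},{"claw":0,"dx":-92,"dy":13,"dz":-21,"twist":0}]' 30 >/dev/null; python3 st.py
python3 -m pendant '[{"claw":0,"dx":16,"dy":-2,"dz":0,"twist":0},{"claw":0,"dx":24,"dy":-3,"dz":5,"twist":0},{"claw":0,"dx":32,"dy":-5,"dz":12,"twist":0},{"claw":0,"dx":42,"dy":-6,"dz":17,"twist":0},{"claw":0,"dx":42,"dy":-6,"dz":17,"twist":0}]' 15 >/dev/null; python3 st.py; python3 ax.py
```

```text
t 50.05 p [ 0.5694 -0.1172  0.055 ] z [ 0.591 -0.087 -0.802] y [0.169 0.985 0.017] tilt 36.7 az -8 q [ 0.57  1.11 -0.78  2.38  2.53  1.05 -0.81] F [-0.9  0.1 -3.4] op 64.1 ff 30.0
t 50.55 p [ 0.6148 -0.1235  0.0776] z [ 0.599 -0.089 -0.796] y [0.169 0.986 0.016] tilt 37.2 az -8 q [ 0.57  1.04 -0.76  2.26  2.47  0.9  -0.73] F [-2.6 -0.8  3.6] op 64.3 ff 15.0
side 204
top 503
[(np.float64(1.86), 45), (np.float64(2.37), 50), (np.float64(2.38), 40), (np.float64(3.32), 55), (np.float64(3.53), 35)] P [ 0.605 -0.122  0.09 ]
```

```bash
python3 -m pendant '[{"claw":0,"dx":10,"dy":-2,"dz":3,"twist":0},{"claw":0,"dx":20,"dy":-3,"dz":5,"twist":0},{"claw":0,"dx":30,"dy":-4,"dz":4,"twist":0},{"claw":0,"dx":38,"dy":-5,"dz":1,"twist":0},{"claw":0,"dx":38,"dy":-5,"dz":1,"twist":0}]' >/dev/null; python3 st.py; python3 ax.py
```

```text
t 51.15 p [ 0.6541 -0.1296  0.0768] z [ 0.599 -0.092 -0.795] y [0.171 0.985 0.015] tilt 37.3 az -9 q [ 0.55  1.04 -0.73  2.14  2.43  0.8  -0.67] F [ 1.8 -3.5  5.5] op 64.0 ff 15.0
side 232
top 364
[(np.float64(4.24), 0), (np.float64(4.52), 5), (np.float64(4.58), -5), (np.float64(5.04), 10), (np.float64(5.26), -10)] P [ 0.645 -0.128  0.09 ]
```

```bash
python3 -m pendant '[{"claw":0,"dx":0,"dy":0,"dz":10,"twist":0},{"claw":0,"dx":0,"dy":0,"dz":30,"twist":0},{"claw":0,"dx":0,"dy":0,"dz":60,"twist":0},{"claw":0,"dx":0,"dy":0,"dz":90,"twist":0},{"claw":0,"dx":0,"dy":0,"dz":110,"twist":0},{"claw":0,"dx":0,"dy":0,"dz":110,"twist":0},{"claw":0,"dx":0,"dy":0,"dz":110,"twist":0}]' 30 >/dev/null; python3 st.py; 
for i in 1 2 3; do python3 -m pendant '[{"claw":0,"dx":0,"dy":0,"dz":0,"twist":0},{"claw":0,"dx":0,"dy":0,"dz":0,"twist":0},{"claw":0,"dx":0,"dy":0,"dz":0,"twist":0},{"claw":0,"dx":0,"dy":0,"dz":0,"twist":0},{"claw":0,"dx":0,"dy":0,"dz":0,"twist":0},{"claw":0,"dx":0,"dy":0,"dz":0,"twist":0},{"claw":0,"dx":0,"dy":0,"dz":0,"twist":0},{"claw":0,"dx":0,"dy":0,"dz":0,"twist":0}]' |grep contact; done; python3 wt.py; python3 ax.py; python3 tray.py
python3 - <<'E'
from h import *
p,d=eyes.snapshot("top");W=cloud("top",d).reshape(-1,3);np.save("top2.npy",d)
g=W[(W[:,0]>.45)&(W[:,0]<.66)&(W[:,1]>.12)&(W[:,1]<.243)&(W[:,2]>.012)&(W[:,2]<.1)]
print("lid",len(g),g.mean(0),g.min(0),g.max(0),np.linalg.svd(g-g.mean(0))[2][2])
for n in("top","side"): print(n,[(round(x["confidence"],2),(np.array(x["position"])*[560,420]).round(),atz(n,np.array(x["position"])*[560,420],.011).round(3)) for x in nets.place_of(n,"cyl_1_mid")])
E
```

```text
t 51.95 p [ 0.6497 -0.1274  0.1845] z [ 0.593 -0.086 -0.801] y [0.167 0.986 0.017] tilt 36.8 az -8 q [ 0.53  0.78 -0.68  2.12  2.2   0.56 -0.55] F [-0.1 -0.1 -4.4] op 63.8 ff 30.0
contact_force: [-0.4, 0.0, -3.2]
contact_force: [0.1, -0.5, -2.8]
contact_force: [0.6, -0.2, -3.5]
t 54.85 W [-0.13 -0.02 -3.51] [0.43 0.33 0.43]
side 220
top 439
[(np.float64(3.64), 0), (np.float64(3.91), 5), (np.float64(4.0), -5), (np.float64(4.55), 10), (np.float64(4.81), -10)] P [ 0.642 -0.127  0.199]
50 [388. 214.] [ 0.556 -0.139  0.018] 0.026
48 [370. 217.] [ 0.547 -0.091  0.018] 0.023
47 [374. 226.] [ 0.519 -0.102  0.018] 0.025
39 [355. 231.] [ 0.506 -0.049  0.019] 0.025
lid 689 [0.53090474 0.19414246 0.01799906] [0.48050698 0.14441539 0.01200597] [0.58013062 0.24068614 0.04976965] [ 0.00289991 -0.00473813  0.99998457]
top []
side []
```

All 4 cylinders lie in the tray, the heft reads about 3.4 N (empty), and the jar is upright. The lid, however, has been knocked flat at (0.531, 0.194), so it must be leaned again. First I stand the jar just beyond the far wall.

```bash
python3 -m pendant '[{"claw":0,"dx":20,"dy":0,"dz":-20,"twist":0},{"claw":0,"dx":42,"dy":2,"dz":-50,"twist":0},{"claw":0,"dx":42,"dy":2,"dz":-80,"twist":0},{"claw":0,"dx":42,"dy":2,"dz":-110,"twist":0},{"claw":0,"dx":42,"dy":2,"dz":-130,"twist":0},{"claw":0,"dx":42,"dy":2,"dz":-135,"twist":0},{"claw":0,"dx":42,"dy":2,"dz":-135,"twist":0}]' 20 >/dev/null; python3 st.py;
for i in 1 2 3 4; do python3 -m pendant '[{"claw":0,"dx":0,"dy":0,"dz":-3,"twist":0},{"claw":0,"dx":0,"dy":0,"dz":-3,"twist":0}]' >/dev/null; python3 st.py; done
```

```text
t 55.85 p [ 0.6931 -0.1264  0.05  ] z [ 0.594 -0.088 -0.799] y [0.169 0.985 0.017] tilt 36.9 az -8 q [ 0.51  1.09 -0.7   2.03  2.4   0.75 -0.62] F [ 0.2 -0.8 -3.3] op 63.8 ff 20.0
t 56.05 p [ 0.6941 -0.1264  0.049 ] z [ 0.597 -0.089 -0.798] y [0.169 0.986 0.017] tilt 37.1 az -8 q [ 0.51  1.1  -0.7   2.03  2.41  0.75 -0.62] F [-0.1  0.2 -3.3] op 64.0 ff 20.0
t 56.25 p [ 0.6935 -0.1265  0.0452] z [ 0.596 -0.089 -0.798] y [0.169 0.986 0.016] tilt 37.0 az -8 q [ 0.51  1.1  -0.7   2.02  2.42  0.76 -0.62] F [-1.3 -0.6 -3.3] op 63.7 ff 20.0
t 56.45 p [ 0.6932 -0.1264  0.0414] z [ 0.595 -0.088 -0.799] y [0.169 0.985 0.017] tilt 37.0 az -8 q [ 0.51  1.11 -0.7   2.02  2.42  0.76 -0.63] F [-0.4 -0.2 -3.4] op 64.0 ff 20.0
t 56.65 p [ 0.6939 -0.126   0.0399] z [ 0.597 -0.088 -0.797] y [0.168 0.986 0.016] tilt 37.1 az -8 q [ 0.51  1.12 -0.7   2.02  2.43  0.77 -0.63] F [-3.3 -0.6  3.5] op 64.0 ff 20.0
```

```bash
python3 -m pendant '[{"claw":0.85,"dx":0,"dy":0,"dz":1,"twist":0},{"claw":0.88,"dx":0,"dy":0,"dz":1,"twist":0},{"claw":0.88,"dx":0,"dy":0,"dz":1,"twist":0},{"claw":0.88,"dx":0,"dy":0,"dz":1,"twist":0},{"claw":0.88,"dx":0,"dy":0,"dz":1,"twist":0}]' 5 >/dev/null; python3 st.py; python3 -m pendant '[{"claw":0.88,"dx":0,"dy":0,"dz":15,"twist":0},{"claw":0.88,"dx":0,"dy":0,"dz":35,"twist":0},{"claw":0.88,"dx":0,"dy":0,"dz":65,"twist":0},{"claw":0.88,"dx":0,"dy":0,"dz":110,"twist":0},{"claw":0.88,"dx":0,"dy":0,"dz":160,"twist":0},{"claw":0.88,"dx":-40,"dy":0,"dz":210,"twist":0},{"claw":0.88,"dx":-80,"dy":0,"dz":260,"twist":0},{"claw":0.88,"dx":-120,"dy":0,"dz":300,"twist":0}]' >/dev/null; python3 st.py
cat > jl.py <<'E'
from h import *
for n in("side","top"):
    p,d=eyes.snapshot(n);cv2.imwrite(f"pics/jl_{n}.png",p);W=cloud(n,d).reshape(-1,3)
    s=W[(W[:,0]>.62)&(W[:,0]<.76)&(W[:,1]>-.2)&(W[:,1]<-.06)&(W[:,2]>.02)&(W[:,2]<.12)]
    if len(s)>20:
        print(n,"jar",len(s),"zmax",s[:,2].max().round(3))
        for a,b in((.02,.04),(.04,.06),(.075,.1)):
            t=s[(s[:,2]>a)&(s[:,2]<b)&(s[:,0]>.645)]
            if len(t)>5: print(a,len(t),t.min(0).round(3),t.max(0).round(3),t.mean(0).round(3))
    g=W[(W[:,0]>.45)&(W[:,0]<.66)&(W[:,1]>.12)&(W[:,1]<.243)&(W[:,2]>.008)&(W[:,2]<.1)]
    if len(g)>20:
        b=g[g[:,2]>.03]; print(n,"lid",len(g),g.mean(0).round(3),cv2.minAreaRect((g[:,:2]*1000).astype(np.float32)),"bar",len(b),b.mean(0).round(3) if len(b) else 0,cv2.minAreaRect((b[:,:2]*1000).astype(np.float32)) if len(b)>3 else 0)
E
python3 jl.py
```

```text
t 57.15 p [ 0.6935 -0.1264  0.0398] z [ 0.595 -0.089 -0.799] y [0.169 0.986 0.017] tilt 37.0 az -8 q [ 0.51  1.11 -0.7   2.02  2.42  0.76 -0.63] F [-0.1  0.3  0.3] op 77.6 ff 0.0
t 57.95 p [ 0.5959 -0.1258  0.3163] z [ 0.596 -0.087 -0.798] y [0.168 0.986 0.018] tilt 37.1 az -8 q [ 0.45  0.43 -0.46  2.14  1.8   0.23 -0.24] F [-0.  -0.3 -0.4] op 77.8 ff 0.0
side jar 388 zmax 0.094
0.02 51 [ 0.659 -0.129  0.02 ] [ 0.722 -0.089  0.04 ] [ 0.687 -0.104  0.031]
0.04 92 [ 0.658 -0.131  0.04 ] [ 0.721 -0.08   0.06 ] [ 0.689 -0.098  0.05 ]
0.075 123 [ 0.665 -0.155  0.075] [ 0.717 -0.083  0.094] [ 0.691 -0.118  0.084]
side lid 113 [0.508 0.197 0.019] ((511.7178649902344, 192.12294006347656), (34.1822624206543, 82.12859344482422), 22.310991287231445) bar 21 [0.518 0.194 0.039] ((518.343994140625, 194.00399780273438), (18.855924606323242, 14.7167387008667), 3.9284305572509766)
top jar 422 zmax 0.097
0.02 90 [ 0.656 -0.155  0.02 ] [ 0.755 -0.06   0.04 ] [ 0.7   -0.114  0.028]
0.04 64 [ 0.658 -0.154  0.04 ] [ 0.718 -0.091  0.06 ] [ 0.688 -0.118  0.049]
0.075 140 [ 0.659 -0.148  0.075] [ 0.714 -0.096  0.097] [ 0.686 -0.12   0.086]
top lid 836 [0.531 0.194 0.017] ((545.9403686523438, 187.913818359375), (122.476806640625, 105.38603973388672), 7.675683975219727) bar 65 [0.53  0.194 0.042] ((531.1519775390625, 194.46475219726562), (55.7358512878418, 8.774408340454102), 19.211406707763672)
```

The jar stands upright at (0.688, −0.122). For the lid, I'll turn the tool so it leans away from the machine and grip the strap handle lengthwise by its legs (about 55 mm). The gripper body then stays clear of the machine and the beaker.

```bash
python3 -m pendant '[{"claw":1,"dx":-10,"dy":30,"dz":0,"twist":0.14},{"claw":1,"dx":-20,"dy":60,"dz":0,"twist":0.28},{"claw":1,"dx":-30,"dy":90,"dz":0,"twist":0.42},{"claw":1,"dx":-40,"dy":120,"dz":0,"twist":0.56},{"claw":1,"dx":-50,"dy":150,"dz":0,"twist":0.7},{"claw":1,"dx":-60,"dy":180,"dz":0,"twist":0.84},{"claw":1,"dx":-66,"dy":210,"dz":0,"twist":0.98},{"claw":1,"dx":-66,"dy":240,"dz":0,"twist":1.1}]' >/dev/null; python3 st.py
python3 -m pendant '[{"claw":1,"dx":0,"dy":20,"dz":0,"twist":0.14},{"claw":1,"dx":0,"dy":40,"dz":0,"twist":0.28},{"claw":1,"dx":0,"dy":60,"dz":0,"twist":0.42},{"claw":1,"dx":0,"dy":70,"dz":0,"twist":0.56},{"claw":1,"dx":0,"dy":80,"dz":0,"twist":0.7},{"claw":1,"dx":0,"dy":80,"dz":0,"twist":0.84},{"claw":1,"dx":0,"dy":80,"dz":0,"twist":0.94},{"claw":1,"dx":0,"dy":80,"dz":0,"twist":0.94}]' >/dev/null; python3 st.py
```

```text
t 58.85 p [0.5346 0.0928 0.3125] z [ 0.453  0.394 -0.8  ] y [-0.643  0.766  0.012] tilt 36.9 az 41 q [ 0.68  0.55 -1.08  2.19  1.22  0.18  0.93] F [ 0.7  1.2 -0.5] op 87.8 ff 0.0
t 59.65 p [0.5379 0.173  0.3124] z [-0.049  0.603 -0.797] y [-0.998 -0.063  0.014] tilt 37.2 az 95 q [ 0.65  0.97 -1.44  1.74  0.5   0.89  2.42] F [-0.7 -0.8 -1.2] op 88.1 ff 0.0
```

```bash
python3 -m pendant '[{"claw":1,"dx":-2,"dy":5,"dz":-40,"twist":0.05},{"claw":1,"dx":-4,"dy":10,"dz":-80,"twist":0.1},{"claw":1,"dx":-6,"dy":15,"dz":-120,"twist":0.15},{"claw":1,"dx":-8,"dy":20,"dz":-160,"twist":0.15},{"claw":1,"dx":-8,"dy":28,"dz":-200,"twist":0.15},{"claw":1,"dx":-8,"dy":28,"dz":-214,"twist":0.15},{"claw":1,"dx":-8,"dy":28,"dz":-214,"twist":0.15}]' >/dev/null; python3 st.py; python3 jl.py
```

```text
t 60.35 p [0.526  0.2008 0.0981] z [-0.141  0.586 -0.798] y [-0.977 -0.213  0.016] tilt 37.1 az 104 q [ 0.5   1.25 -1.21  1.83  0.77  0.67  2.49] F [ 0.6 -1.1  0.8] op 88.3 ff 0.0
side jar 285 zmax 0.095
0.02 40 [ 0.664 -0.111  0.021] [ 0.721 -0.087  0.04 ] [ 0.699 -0.099  0.031]
0.04 67 [ 0.669 -0.112  0.04 ] [ 0.72  -0.079  0.06 ] [ 0.695 -0.094  0.05 ]
0.075 112 [ 0.666 -0.153  0.075] [ 0.718 -0.088  0.095] [ 0.691 -0.119  0.085]
side lid 118 [0.508 0.196 0.02 ] ((505.4681396484375, 188.25460815429688), (48.732566833496094, 78.64603424072266), 24.030271530151367) bar 24 [0.514 0.192 0.046] ((504.6283264160156, 188.71742248535156), (49.397762298583984, 14.171419143676758), 16.225942611694336)
top jar 182 zmax 0.097
0.02 45 [ 0.687 -0.154  0.02 ] [ 0.758 -0.061  0.04 ] [ 0.716 -0.125  0.028]
0.04 31 [ 0.69  -0.155  0.04 ] [ 0.719 -0.123  0.058] [ 0.708 -0.144  0.048]
0.075 77 [ 0.669 -0.151  0.075] [ 0.711 -0.097  0.097] [ 0.697 -0.128  0.088]
top lid 681 [0.53  0.2   0.017] ((531.2607421875, 194.95379638671875), (81.81565856933594, 80.95053100585938), 20.197168350219727) bar 64 [0.531 0.194 0.043] ((530.9197387695312, 194.40432739257812), (55.94945526123047, 8.722503662109375), 19.30501937866211)
```

```bash
python3 -m pendant '[{"claw":1,"dx":2,"dy":1,"dz":-25,"twist":0},{"claw":1,"dx":3,"dy":1,"dz":-50,"twist":0},{"claw":1,"dx":3,"dy":1,"dz":-70,"twist":0},{"claw":1,"dx":3,"dy":1,"dz":-70,"twist":0}]' >/dev/null; python3 st.py; python3 -m pendant '[{"claw":0.3,"dx":0,"dy":0,"dz":0,"twist":0},{"claw":0.3,"dx":0,"dy":0,"dz":0,"twist":0},{"claw":0.3,"dx":0,"dy":0,"dz":0,"twist":0},{"claw":0.3,"dx":0,"dy":0,"dz":0,"twist":0},{"claw":0.3,"dx":0,"dy":0,"dz":0,"twist":0},{"claw":0.3,"dx":0,"dy":0,"dz":0,"twist":0},{"claw":0.3,"dx":0,"dy":0,"dz":0,"twist":0}]' 25 >/dev/null; python3 st.py
```

```text
t 60.85 p [0.53   0.2013 0.0283] z [-0.139  0.585 -0.799] y [-0.977 -0.213  0.014] tilt 37.0 az 103 q [ 0.47  1.35 -1.12  1.81  0.85  0.6   2.51] F [-0.6 -0.4 -0.6] op 87.8 ff 0.0
t 61.55 p [0.5308 0.2024 0.0302] z [-0.138  0.587 -0.798] y [-0.977 -0.214  0.011] tilt 37.1 az 103 q [ 0.47  1.35 -1.13  1.81  0.85  0.6   2.51] F [ 0.3 -2.1  4.8] op 55.2 ff 25.0
```

```bash
python3 -m pendant '[{"claw":0.3,"dx":0,"dy":-3,"dz":10,"twist":0},{"claw":0.3,"dx":0,"dy":-10,"dz":40,"twist":0},{"claw":0.3,"dx":0,"dy":-20,"dz":80,"twist":-0.08},{"claw":0.3,"dx":0,"dy":-20,"dz":130,"twist":-0.2},{"claw":0.3,"dx":20,"dy":-10,"dz":170,"twist":-0.33},{"claw":0.3,"dx":50,"dy":10,"dz":180,"twist":-0.33},{"claw":0.3,"dx":85,"dy":30,"dz":180,"twist":-0.33},{"claw":0.3,"dx":85,"dy":36,"dz":180,"twist":-0.33}]' 40 >/dev/null; python3 st.py
cat > lid.py <<'E'
from h import *
from scipy.spatial.transform import Rotation as Ro
s=r.get_state();M=Ro.from_quat(s["eef_rot"]).as_matrix();B=s["tool_pos"]-.014*M[:,2]
for n in("side","top"):
    p,d=eyes.snapshot(n);cv2.imwrite(f"pics/lid_{n}.png",p);W=cloud(n,d).reshape(-1,3)
    g=W[(np.linalg.norm(W-B,axis=1)<.062)]
    x=M[:,1]  # bar direction ~ closing
    best=[]
    for a in np.radians(np.arange(-60,120,4)):
        zl=np.array([0,-np.sin(a),np.cos(a)]); yl=np.array([0,np.cos(a),np.sin(a)])
        q=g-B; h=q@zl; k=(abs(q@yl)<.041)&(abs(q[:,0])<.041)
        best.append((int((k&((abs(h+.025)<.003)|(abs(h+.033)<.003))).sum()),round(np.degrees(a))))
    best.sort(reverse=True);print(n,len(g),best[:5],"bar",B.round(3))
E
python3 lid.py
```

```text
t 62.35 p [0.6193 0.2397 0.2112] z [ 0.064  0.601 -0.797] y [-0.993  0.117  0.008] tilt 37.2 az 84 q [ 0.43  1.06 -1.2   1.7   0.66  0.62  2.22] F [-0.1  1.1 -1.5] op 54.2 ff 40.0
side 646 [(231, 8), (208, 4), (196, 12), (184, -8), (174, -4)] bar [0.618 0.231 0.222]
top 768 [(398, 8), (361, -4), (355, 4), (350, 12), (339, 0)] bar [0.618 0.231 0.222]
```

```bash
python3 -m pendant '[{"claw":0.3,"dx":0,"dy":0,"dz":-30,"twist":0},{"claw":0.3,"dx":0,"dy":0,"dz":-50,"twist":0},{"claw":0.3,"dx":0,"dy":0,"dz":-56,"twist":0},{"claw":0.3,"dx":0,"dy":0,"dz":-62,"twist":0},{"claw":0.3,"dx":0,"dy":0,"dz":-68,"twist":0},{"claw":0.3,"dx":0,"dy":0,"dz":-68,"twist":0}]' 20 >/dev/null; python3 st.py; python3 lid.py
python3 -m pendant '[{"claw":0.3,"dx":0,"dy":0,"dz":-6,"twist":0},{"claw":0.3,"dx":0,"dy":0,"dz":-12,"twist":0},{"claw":0.3,"dx":0,"dy":0,"dz":-12,"twist":0}]' >/dev/null; python3 st.py; python3 lid.py
```

```text
t 63.05 p [0.6149 0.2383 0.1415] z [ 0.058  0.6   -0.798] y [-0.994  0.113  0.013] tilt 37.1 az 84 q [ 0.4   1.14 -1.11  1.74  0.74  0.51  2.2 ] F [-0.2  0.5  0.1] op 26.3 ff 0.0
side 339 [(18, 40), (10, 36), (8, 44), (6, 32), (5, 28)] bar [0.614 0.23  0.153]
top 720 [(341, 44), (326, 40), (297, 48), (275, 32), (273, 36)] bar [0.614 0.23  0.153]
t 63.45 p [0.6149 0.2378 0.1283] z [ 0.058  0.599 -0.799] y [-0.993  0.114  0.013] tilt 37.0 az 84 q [ 0.4   1.15 -1.1   1.75  0.75  0.49  2.2 ] F [-0.6 -0.5  0.3] op 26.3 ff 0.0
side 303 [(8, 56), (8, 52), (4, 48), (3, 60), (3, 44)] bar [0.614 0.229 0.139]
top 739 [(319, 48), (313, 56), (300, 64), (296, 60), (296, 52)] bar [0.614 0.229 0.139]
```

The grip slipped off the legs (opening 26 mm). I'll back off and look.

```bash
python3 -m pendant '[{"claw":0.3,"dx":0,"dy":-15,"dz":15,"twist":0},{"claw":0.3,"dx":0,"dy":-40,"dz":50,"twist":0},{"claw":0.3,"dx":0,"dy":-80,"dz":90,"twist":0},{"claw":0.3,"dx":-20,"dy":-120,"dz":130,"twist":0},{"claw":0.3,"dx":-50,"dy":-160,"dz":160,"twist":0},{"claw":0.3,"dx":-80,"dy":-200,"dz":180,"twist":0},{"claw":0.3,"dx":-90,"dy":-240,"dz":180,"twist":0},{"claw":1,"dx":-90,"dy":-280,"dz":180,"twist":0}]' >/dev/null; python3 st.py
python3 - <<'E'
from h import *
p,d=eyes.snapshot("top");q,e=eyes.snapshot("side")
cv2.imwrite("pics/last.png",np.hstack([cv2.resize(p[120:270,180:330],(400,400)),cv2.resize(q[180:290,180:320],(400,400))]))
W=cloud("top",d).reshape(-1,3)
g=W[(W[:,0]>.50)&(W[:,0]<.70)&(W[:,1]>.12)&(W[:,1]<.242)&(W[:,2]>.008)&(W[:,2]<.15)]
if len(g)>10: print("lid",len(g),g.mean(0),g.min(0),g.max(0),np.linalg.svd(g-g.mean(0))[2][2])
E
```

```text
t 64.35 p [ 0.5241 -0.0375  0.3112] z [ 0.059  0.599 -0.799] y [-0.994  0.111  0.01 ] tilt 37.0 az 84 q [ 1.03  0.98 -1.45  1.74  0.42  1.    2.64] F [ 1.5 -0.6 -0.6] op 31.8 ff 0.0
lid 627 [0.58848542 0.15067553 0.03728821] [0.54635009 0.12000697 0.00811616] [0.69423527 0.2274754  0.06002611] [-0.04625639 -0.55477227  0.8307154 ]
```

View pics/last.png

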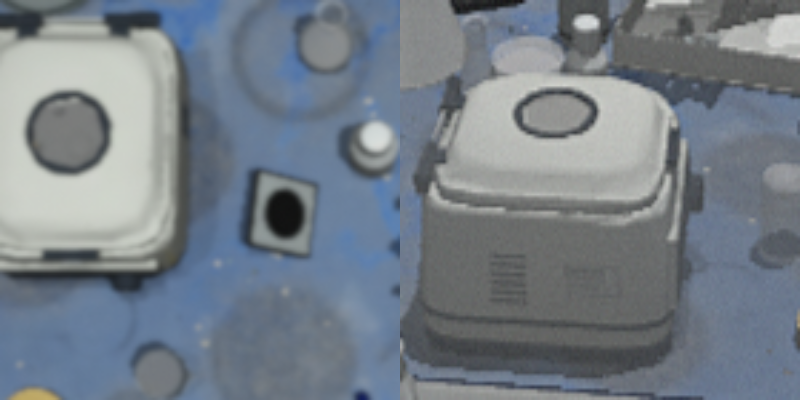

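The lid has fallen with the spigot up, propped on its handle at left crop (283,212), in front of the machine. Nothing else has moved. Its underside plane is square to my tool axis, so I can grip its two side edges (82 mm) and then swivel it in the grip. I'll measure it exactly.

```bash
cat > pl.py <<'E'
from h import *
from scipy.spatial.transform import Rotation as Ro
s=r.get_state();M=Ro.from_quat(s["eef_rot"]).as_matrix()
for n in("top","side"):
    p,d=eyes.snapshot(n);W=cloud(n,d).reshape(-1,3)
    g=W[(W[:,0]>.53)&(W[:,0]<.64)&(W[:,1]>.10)&(W[:,1]<.21)&(W[:,2]>.008)&(W[:,2]<.075)]
    if len(g)<60: print(n,len(g));continue
    for k in range(10):
        c=g.mean(0);V=np.linalg.svd(g-c,full_matrices=False)[2];nn=V[2]*np.sign(V[2][2]);dd=(g-c)@nn
        if k<9: g=g[(abs(dd)<max(.004,.012-.001*k))]
    ex=np.array([1,0,-nn[0]/nn[2]]);ex/=np.linalg.norm(ex);ey=np.cross(nn,ex)
    ab=np.c_[(g-c)@ex,(g-c)@ey];R=cv2.minAreaRect((ab*1000).astype(np.float32))
    ctr=c+ex*R[0][0]/1000+ey*R[0][1]/1000
    print(n,len(g),"normal",nn.round(3),"rect",np.round(R[0],1),np.round(R[1],1),round(R[2],1),"centre",ctr.round(4),"ex",ex.round(3),"ey",ey.round(3))
E
python3 pl.py
```

```text
top 534 normal [-0.064 -0.587  0.807] rect [ 0.1 -2.8] [80.2 81.8] 81.6 centre [0.5886 0.146  0.0333] ex [0.997 0.    0.079] ey [-0.046  0.81   0.585]
side 0
```

The lid lines up with the tool, but gripping it here would put the gripper body into the bottle. So I first hook the spigot with closed fingers and drag the lid 65 mm toward −x.

```bash
python3 -m pendant '[{"claw":0,"dx":12,"dy":20,"dz":0,"twist":-0.14},{"claw":0,"dx":24,"dy":40,"dz":0,"twist":-0.28},{"claw":0,"dx":36,"dy":60,"dz":0,"twist":-0.42},{"claw":0,"dx":48,"dy":80,"dz":0,"twist":-0.56},{"claw":0,"dx":60,"dy":100,"dz":0,"twist":-0.7},{"claw":0,"dx":72,"dy":120,"dz":0,"twist":-0.84},{"claw":0,"dx":84,"dy":140,"dz":0,"twist":-0.98},{"claw":0,"dx":94,"dy":160,"dz":0,"twist":-1.12}]' 20 >/dev/null; python3 -m pendant '[{"claw":0,"dx":8,"dy":6,"dz":-20,"twist":-0.14},{"claw":0,"dx":8,"dy":6,"dz":-40,"twist":-0.28},{"claw":0,"dx":8,"dy":6,"dz":-70,"twist":-0.42},{"claw":0,"dx":8,"dy":6,"dz":-110,"twist":-0.45},{"claw":0,"dx":8,"dy":6,"dz":-150,"twist":-0.45},{"claw":0,"dx":8,"dy":6,"dz":-200,"twist":-0.45},{"claw":0,"dx":8,"dy":6,"dz":-235,"twist":-0.45},{"claw":0,"dx":8,"dy":6,"dz":-235,"twist":-0.45}]' >/dev/null; python3 st.py
python3 - <<'E'
from h import *
print([(x["confidence"],atz("top",np.array(x["position"])*[560,420],0)) for x in nets.place_of("top","sample_bottle")][:2], "cap",atz("top",(320.6,171.4),.1))
E
```

```text
t 66.15 p [0.5975 0.0846 0.1584] z [ 0.517  0.069 -0.853] y [-0.183  0.983 -0.032] tilt 31.4 az 8 q [ 0.2   0.8  -0.75  2.22  2.1   0.65 -0.48] F [ 0.3 -0.7 -2. ] op 0.6 ff 0.0
[(0.72, array([0.65906703, 0.04421499, 0.        ]))] cap [0.65607994 0.05547855 0.1       ]
```

```bash
python3 -m pendant '[{"claw":0,"dx":12,"dy":25,"dz":-20,"twist":0},{"claw":0,"dx":24,"dy":44,"dz":-50,"twist":0},{"claw":0,"dx":24,"dy":44,"dz":-80,"twist":0},{"claw":0,"dx":24,"dy":44,"dz":-100,"twist":0},{"claw":0,"dx":24,"dy":44,"dz":-100,"twist":0}]' >/dev/null; python3 st.py
for i in 1 2 3 ; do python3 -m pendant '[{"claw":0,"dx":0,"dy":0,"dz":-4,"twist":0},{"claw":0,"dx":0,"dy":0,"dz":-7,"twist":0},{"claw":0,"dx":0,"dy":0,"dz":-7,"twist":0}]' >/dev/null; python3 st.py; done
```

```text
t 66.7 p [0.6186 0.1271 0.0546] z [ 0.506  0.068 -0.86 ] y [-0.187  0.982 -0.032] tilt 30.7 az 8 q [ 0.12  1.05 -0.74  2.15  2.23  0.82 -0.57] F [-0.3  0.5  0. ] op 0.0 ff 0.0
t 67.0 p [0.6211 0.1261 0.0509] z [ 0.513  0.067 -0.856] y [-0.183  0.983 -0.033] tilt 31.2 az 7 q [ 0.12  1.06 -0.75  2.15  2.24  0.84 -0.58] F [-0.7  0.7  0.2] op 0.4 ff 0.0
t 67.3 p [0.6206 0.1257 0.0425] z [ 0.512  0.066 -0.857] y [-0.182  0.983 -0.033] tilt 31.1 az 7 q [ 0.12  1.08 -0.75  2.15  2.26  0.85 -0.59] F [ 0.4  0.2 -0.1] op 0.3 ff 0.0
t 67.6 p [0.6213 0.126  0.0361] z [ 0.513  0.067 -0.856] y [-0.182  0.983 -0.033] tilt 31.2 az 7 q [ 0.12  1.09 -0.75  2.15  2.27  0.86 -0.59] F [-1.  -1.5  4.9] op 0.3 ff 2.2
```

```bash
python3 -m pendant '[{"claw":0,"dx":-10,"dy":0,"dz":0,"twist":0},{"claw":0,"dx":-20,"dy":0,"dz":0,"twist":0},{"claw":0,"dx":-30,"dy":0,"dz":0,"twist":0},{"claw":0,"dx":-42,"dy":0,"dz":0,"twist":0},{"claw":0,"dx":-54,"dy":0,"dz":0,"twist":0},{"claw":0,"dx":-66,"dy":0,"dz":0,"twist":0},{"claw":0,"dx":-75,"dy":0,"dz":0,"twist":0},{"claw":0,"dx":-75,"dy":0,"dz":0,"twist":0}]' >/dev/null; python3 st.py;  python3 -m pendant '[{"claw":0,"dx":3,"dy":0,"dz":30,"twist":0},{"claw":0,"dx":3,"dy":-30,"dz":80,"twist":0},{"claw":0,"dx":3,"dy":-70,"dz":120,"twist":0},{"claw":0,"dx":3,"dy":-110,"dz":160,"twist":0},{"claw":0,"dx":3,"dy":-150,"dz":200,"twist":0},{"claw":0,"dx":3,"dy":-190,"dz":240,"twist":0},{"claw":1,"dx":3,"dy":-230,"dz":250,"twist":0},{"claw":1,"dx":3,"dy":-260,"dz":250,"twist":0}]' >/dev/null; sed -i 's/(W\[:,0\]>.53)&(W\[:,0\]<.64)&(W\[:,1\]>.10)/(W[:,0]>.44)\&(W[:,0]<.62)\&(W[:,1]>.08)/' pl.py; python3 pl.py
```

```text
t 68.4 p [0.5436 0.1263 0.0352] z [ 0.509  0.068 -0.858] y [-0.185  0.982 -0.032] tilt 30.9 az 8 q [ 0.09  1.13 -0.8   2.37  2.33  1.07 -0.78] F [-0.2 -0.1  0. ] op 0.5 ff 0.0
top 487 normal [-0.078 -0.574  0.815] rect [-3.8 -2.9] [82.9 83.5] 85.6 centre [0.5785 0.1466 0.0329] ex [0.995 0.    0.096] ey [-0.055  0.819  0.572]
side 0
```

It only moved 10 mm and slipped. I'll hook the lid's +x edge instead.

```bash
python3 st.py; python3 -m pendant '[{"claw":0,"dx":12,"dy":40,"dz":0,"twist":-0.08},{"claw":0,"dx":24,"dy":80,"dz":0,"twist":-0.16},{"claw":0,"dx":36,"dy":120,"dz":0,"twist":-0.24},{"claw":0,"dx":50,"dy":160,"dz":0,"twist":-0.35},{"claw":0,"dx":70,"dy":200,"dz":0,"twist":-0.35},{"claw":0,"dx":90,"dy":235,"dz":0,"twist":-0.35},{"claw":0,"dx":98,"dy":265,"dz":-30,"twist":-0.35},{"claw":0,"dx":98,"dy":270,"dz":-80,"twist":-0.35}]' >/dev/null; python3 st.py
```

```text
t 69.3 p [ 0.5539 -0.1028  0.2792] z [ 0.525  0.052 -0.85 ] y [-0.169  0.985 -0.044] tilt 31.8 az 6 q [ 0.53  0.46 -0.5   2.2   1.76  0.09  0.16] F [ 0.9  1.2 -0.2] op 22.2 ff 0.0
t 70.1 p [0.6533 0.1836 0.2005] z [ 0.519 -0.108 -0.848] y [ 0.161  0.987 -0.027] tilt 32.0 az -12 q [-0.15  0.76 -0.61  1.92  1.53  0.76 -0.42] F [ 0.1  0.1 -0.1] op 0.6 ff 0.0
```

```bash
python3 -m pendant '[{"claw":0,"dx":-4,"dy":-48,"dz":0,"twist":0},{"claw":0,"dx":-4,"dy":-48,"dz":-40,"twist":0},{"claw":0,"dx":-4,"dy":-48,"dz":-80,"twist":0},{"claw":0,"dx":-4,"dy":-48,"dz":-120,"twist":0},{"claw":0,"dx":-4,"dy":-48,"dz":-150,"twist":0},{"claw":0,"dx":-4,"dy":-48,"dz":-150,"twist":0}]' >/dev/null; python3 st.py;python3 -m pendant '[{"claw":0,"dx":0,"dy":0,"dz":-10,"twist":0},{"claw":0,"dx":0,"dy":0,"dz":-20,"twist":0},{"claw":0,"dx":0,"dy":0,"dz":-27,"twist":0},{"claw":0,"dx":0,"dy":0,"dz":-27,"twist":0}]' >/dev/null; python3 st.py
```

```text
t 70.7 p [0.6441 0.1267 0.0432] z [ 0.505 -0.119 -0.855] y [ 0.167  0.985 -0.039] tilt 31.2 az -13 q [-0.08  1.03 -0.57  2.04  2.02  0.83 -0.83] F [0.4 0.3 0.3] op 0.4 ff 0.0
t 71.1 p [0.6477 0.1239 0.0213] z [ 0.511 -0.124 -0.85 ] y [ 0.171  0.984 -0.041] tilt 31.7 az -14 q [-0.08  1.08 -0.57  2.03  2.07  0.87 -0.86] F [ 0.   0.7 -0.5] op 0.9 ff 0.0
```

```bash
python3 -m pendant '[{"claw":0,"dx":-4,"dy":12,"dz":0,"twist":0},{"claw":0,"dx":-14,"dy":14,"dz":0,"twist":0},{"claw":0,"dx":-26,"dy":14,"dz":0,"twist":0},{"claw":0,"dx":-38,"dy":14,"dz":0,"twist":0},{"claw":0,"dx":-50,"dy":14,"dz":0,"twist":0},{"claw":0,"dx":-62,"dy":14,"dz":0,"twist":0},{"claw":0,"dx":-74,"dy":14,"dz":0,"twist":0},{"claw":0,"dx":-86,"dy":14,"dz":0,"twist":0}]' >/dev/null; python3 st.py;  python3 -m pendant '[{"claw":0,"dx":20,"dy":0,"dz":20,"twist":0},{"claw":0,"dx":20,"dy":0,"dz":60,"twist":0},{"claw":0,"dx":20,"dy":-50,"dz":100,"twist":0},{"claw":0,"dx":20,"dy":-100,"dz":150,"twist":0.1},{"claw":0,"dx":20,"dy":-150,"dz":200,"twist":0.2},{"claw":1,"dx":10,"dy":-200,"dz":240,"twist":0.3},{"claw":1,"dx":0,"dy":-240,"dz":260,"twist":0.44},{"claw":1,"dx":0,"dy":-270,"dz":270,"twist":0.58}]' >/dev/null; python3 st.py; python3 pl.py
```

```text
t 71.9 p [0.5614 0.1391 0.0225] z [ 0.513 -0.122 -0.85 ] y [ 0.169  0.985 -0.039] tilt 31.8 az -13 q [-0.14  1.1  -0.64  2.25  2.12  1.05 -1.1 ] F [ 1.7 -0.3  1.1] op 0.5 ff 0.7
t 72.7 p [ 0.572  -0.0652  0.2479] z [ 0.519  0.092 -0.85 ] y [-0.27   0.961 -0.061] tilt 31.8 az 10 q [ 0.5   0.55 -0.57  2.2   2.08  0.18 -0.11] F [-0.1 -0.7 -1.2] op 22.2 ff 0.0
top 541 normal [ 0.267 -0.526  0.807] rect [ 1.7 -2.1] [82.2 81.3] 30.8 centre [0.5036 0.139  0.0333] ex [ 0.949  0.    -0.314] ey [0.165 0.85  0.5  ]
side 100 normal [ 0.31  -0.601  0.737] rect [ 5.9 -9.3] [81.1 61.5] 33.4 centre [0.5011 0.1538 0.0334] ex [ 0.922  0.    -0.388] ey [0.233 0.799 0.554]
```

The lid is now at (0.504, 0.139), clear of the bottle, with side direction az 26°. I'll align the tool for the edge grip.

```bash
python3 -m pendant '[{"claw":1,"dx":-5,"dy":15,"dz":0,"twist":0.14},{"claw":1,"dx":-10,"dy":30,"dz":0,"twist":0.28},{"claw":1,"dx":-15,"dy":45,"dz":0,"twist":0.42},{"claw":1,"dx":-20,"dy":60,"dz":0,"twist":0.56},{"claw":1,"dx":-25,"dy":75,"dz":0,"twist":0.7},{"claw":1,"dx":-30,"dy":90,"dz":0,"twist":0.84},{"claw":1,"dx":-35,"dy":105,"dz":0,"twist":0.98},{"claw":1,"dx":-40,"dy":120,"dz":0,"twist":1.12}]'>/dev/null; python3 -m pendant '[{"claw":1,"dx":0,"dy":5,"dz":-10,"twist":0.14},{"claw":1,"dx":0,"dy":10,"dz":-20,"twist":0.28},{"claw":1,"dx":0,"dy":15,"dz":-40,"twist":0.42},{"claw":1,"dx":0,"dy":15,"dz":-60,"twist":0.56},{"claw":1,"dx":0,"dy":15,"dz":-80,"twist":0.63},{"claw":1,"dx":0,"dy":15,"dz":-90,"twist":0.63},{"claw":1,"dx":0,"dy":15,"dz":-90,"twist":0.63}]'>/dev/null; python3 st.py
```

```text
t 74.3 p [0.5314 0.0768 0.1525] z [ 0.011  0.52  -0.854] y [-0.996 -0.067 -0.054] tilt 31.4 az 89 q [ 0.76  1.2  -1.39  1.92  0.94  0.81  2.31] F [-0.2  0.3  1.2] op 87.8 ff 0.0
```

```bash
python3 -m pendant '[{"claw":1,"dx":0,"dy":0,"dz":-5,"twist":0.14},{"claw":1,"dx":0,"dy":0,"dz":-10,"twist":0.28},{"claw":1,"dx":0,"dy":0,"dz":-10,"twist":0.38},{"claw":1,"dx":0,"dy":0,"dz":-10,"twist":0.38}]'>/dev/null; python3 st.py
```

```text
t 74.7 p [0.5203 0.0902 0.138 ] z [-0.166  0.477 -0.863] y [-0.908 -0.416 -0.055] tilt 30.3 az 109 q [ 0.69  1.3  -1.47  1.79  0.89  1.09  2.65] F [-0.4 -0.1  0.5] op 87.8 ff 0.0
```

```bash
python3 -m pendant '[{"claw":1,"dx":-5,"dy":12,"dz":-25,"twist":0},{"claw":1,"dx":-9,"dy":24,"dz":-50,"twist":0},{"claw":1,"dx":-13,"dy":37,"dz":-82,"twist":0},{"claw":1,"dx":-13,"dy":37,"dz":-82,"twist":0}]'>/dev/null; python3 st.py; python3 -m pendant '[{"claw":1,"dx":-3,"dy":9,"dz":-16,"twist":0},{"claw":1,"dx":-3,"dy":9,"dz":-16,"twist":0},{"claw":1,"dx":-3,"dy":9,"dz":-16,"twist":0}]'>/dev/null; python3 st.py; python3 pl.py
```

```text
t 75.1 p [0.5061 0.1255 0.0541] z [-0.168  0.476 -0.863] y [-0.909 -0.415 -0.052] tilt 30.3 az 109 q [ 0.61  1.39 -1.36  1.86  1.04  0.94  2.55] F [-0.1 -0.4  0.4] op 88.1 ff 0.0
t 75.4 p [0.5067 0.1339 0.0419] z [-0.161  0.479 -0.863] y [-0.91  -0.411 -0.058] tilt 30.4 az 109 q [ 0.6   1.41 -1.35  1.86  1.07  0.92  2.53] F [ 0.7 -0.   0.1] op 88.2 ff 0.0
top 525 normal [ 0.272 -0.526  0.806] rect [ 1.1 -3. ] [81.8 79.7] 31.3 centre [0.5025 0.1401 0.0344] ex [ 0.947  0.    -0.32 ] ey [0.168 0.85  0.498]
side 74 normal [-0.436  0.768  0.469] rect [ 9.4 25.4] [111.8  76.3] 49.7 centre [0.4992 0.1425 0.0407] ex [0.733 0.    0.681] ey [ 0.523  0.641 -0.563]
```

```bash
python3 -m pendant '[{"claw":1,"dx":-3,"dy":6,"dz":-8,"twist":0},{"claw":1,"dx":-5,"dy":9,"dz":-12,"twist":0},{"claw":1,"dx":-5,"dy":9,"dz":-12,"twist":0}]'>/dev/null; python3 st.py;python3 -m pendant '[{"claw":1,"dx":-1,"dy":3,"dz":-5,"twist":0},{"claw":1,"dx":-2,"dy":4,"dz":-8,"twist":0},{"claw":1,"dx":-2,"dy":4,"dz":-8,"twist":0}]'>/dev/null; python3 st.py
```

```text
t 75.8 p [0.4997 0.1435 0.0273] z [-0.166  0.478 -0.863] y [-0.909 -0.414 -0.055] tilt 30.4 az 109 q [ 0.58  1.42 -1.32  1.88  1.11  0.89  2.5 ] F [-0.1 -0.7 -0.2] op 88.2 ff 0.0
t 76.1 p [0.4983 0.1473 0.0194] z [-0.165  0.478 -0.863] y [-0.909 -0.413 -0.055] tilt 30.4 az 109 q [ 0.57  1.43 -1.31  1.88  1.13  0.88  2.49] F [ 0.4 -0.2  0.1] op 87.9 ff 0.0
```

Both fingers are in with no contact force. Now I close on the edges and lift.

```bash
python3 -m pendant '[{"claw":0.7,"dx":0,"dy":0,"dz":0,"twist":0},{"claw":0.7,"dx":0,"dy":0,"dz":0,"twist":0},{"claw":0.7,"dx":0,"dy":0,"dz":0,"twist":0},{"claw":0.7,"dx":0,"dy":0,"dz":0,"twist":0}]' 40 >/dev/null; python3 st.py; python3 -m pendant '[{"claw":0.7,"dx":0,"dy":-3,"dz":15,"twist":0},{"claw":0.7,"dx":0,"dy":-6,"dz":40,"twist":0},{"claw":0.7,"dx":0,"dy":-10,"dz":80,"twist":0},{"claw":0.7,"dx":0,"dy":-10,"dz":120,"twist":0},{"claw":0.7,"dx":0,"dy":-10,"dz":120,"twist":0}]' >/dev/null; python3 st.py
cat > lp.py <<'E'
from h import *
from scipy.spatial.transform import Rotation as Ro
s=r.get_state();M=Ro.from_quat(s["eef_rot"]).as_matrix();off=.010
B=s["tool_pos"]-off*M[:,2]; c=M[:,1]*np.sign(M[0,1]); e=np.cross([0,0,1],c);e/=np.linalg.norm(e)  # e ~ +y side
u=np.cross(c,e)
# profile of points around axis c: plate angle = direction of lid z (handle), from e toward up
res=[]
for n in("side","top"):
    p,d=eyes.snapshot(n);W=cloud(n,d).reshape(-1,3);q=W-B
    q=q[(np.linalg.norm(q,axis=1)<.06)&(abs(q@c)<.036)]
    q=q[(q@-M[:,2])<.05]; res.append(np.c_[q@c,q@e,q@u])
q=np.vstack(res)
out=[]
for a in range(-180,180,4):
    zl=np.array([np.cos(np.radians(a)),np.sin(np.radians(a))]); yl=np.array([zl[1],-zl[0]])
    h=q[:,1:]@zl;t=q[:,1:]@yl;ax=abs(q[:,0])
    sp=(abs(h+.010)<.003)&(np.hypot(t,q[:,0])<.0195)         # spigot face
    pl=((abs(h-.004)<.0025)|(abs(h+.004)<.0025))&(abs(t)<.041)
    br=(abs(np.hypot(h-.029,t)-.0045)<.003)&(ax<.027)
    bad=((abs(h)<.05)&~sp&~pl&~br&(abs(t)>.0)&((h<-.013)|(h>.037)))
    out.append((int(sp.sum()*1+pl.sum()+2*br.sum()),a,int(sp.sum()),int(pl.sum()),int(br.sum())))
out.sort(reverse=True);print(len(q),out[:5],"B",B.round(3))
E
python3 lp.py
```

```text
t 76.5 p [0.4989 0.1471 0.02  ] z [-0.163  0.478 -0.863] y [-0.909 -0.412 -0.056] tilt 30.4 az 109 q [ 0.57  1.43 -1.31  1.88  1.13  0.88  2.49] F [ 0.2  0.8 -0.9] op 80.7 ff 40.0
t 77.0 p [0.501  0.1388 0.1467] z [-0.156  0.482 -0.862] y [-0.909 -0.412 -0.066] tilt 30.4 az 108 q [ 0.62  1.24 -1.44  1.87  0.89  0.97  2.55] F [ 1.   0.3 -1.2] op 80.8 ff 40.0
809 [(594, -52, 102, 422, 35), (587, -56, 103, 410, 37), (552, -48, 100, 382, 35), (512, -60, 109, 325, 39), (473, 40, 21, 158, 147)] B [0.503 0.134 0.155]
```

Edges gripped (80.7 mm) and the lid lifted. Sweeping over the tray's left wall toward −y will swing the lid in the grip until the handle faces up, as it did for the jar.

```bash
python3 -m pendant '[{"claw":0.7,"dx":-8,"dy":-20,"dz":0,"twist":-0.12},{"claw":0.7,"dx":-16,"dy":-40,"dz":0,"twist":-0.24},{"claw":0.7,"dx":-24,"dy":-60,"dz":0,"twist":-0.36},{"claw":0.7,"dx":-32,"dy":-80,"dz":0,"twist":-0.48},{"claw":0.7,"dx":-40,"dy":-100,"dz":-20,"twist":-0.57},{"claw":0.7,"dx":-43,"dy":-109,"dz":-40,"twist":-0.57},{"claw":0.7,"dx":-43,"dy":-109,"dz":-65,"twist":-0.57},{"claw":0.7,"dx":-43,"dy":-109,"dz":-65,"twist":-0.57}]' >/dev/null; python3 st.py; python3 lp.py
```

```text
t 77.9 p [0.4533 0.027  0.0717] z [ 0.115  0.49  -0.864] y [-0.988  0.144 -0.049] tilt 30.2 az 77 q [ 0.81  1.15 -1.08  2.23  1.43  0.41  1.77] F [ 0.  0. -2.] op 81.2 ff 40.0
770 [(421, -48, 72, 287, 31), (413, -52, 71, 276, 33), (396, -44, 61, 273, 31), (393, -56, 72, 251, 35), (364, -40, 60, 258, 23)] B [0.452 0.022 0.08 ]
```

```bash
python3 -m pendant '[{"claw":0.7,"dx":0,"dy":0,"dz":-26,"twist":0},{"claw":0.7,"dx":-2,"dy":-12,"dz":-26,"twist":0},{"claw":0.7,"dx":-3,"dy":-23,"dz":-25,"twist":0},{"claw":0.7,"dx":-4,"dy":-29,"dz":-21,"twist":0},{"claw":0.7,"dx":-5,"dy":-35,"dz":-18,"twist":0},{"claw":0.7,"dx":-6,"dy":-41,"dz":-15,"twist":0},{"claw":0.7,"dx":-7,"dy":-47,"dz":-13,"twist":0},{"claw":0.7,"dx":-7,"dy":-47,"dz":-13,"twist":0}]' 20 >/dev/null; python3 st.py; python3 lp.py
python3 -m pendant '[{"claw":0.7,"dx":-1,"dy":-6,"dz":0,"twist":0},{"claw":0.7,"dx":-1,"dy":-11,"dz":-2,"twist":0},{"claw":0.7,"dx":-2,"dy":-16,"dz":-5,"twist":0},{"claw":0.7,"dx":-3,"dy":-21,"dz":-9,"twist":0},{"claw":0.7,"dx":-4,"dy":-25,"dz":-15,"twist":0},{"claw":0.7,"dx":-4,"dy":-28,"dz":-21,"twist":0},{"claw":0.7,"dx":-4,"dy":-29,"dz":-26,"twist":0},{"claw":0.7,"dx":-4,"dy":-29,"dz":-26,"twist":0}]' >/dev/null; python3 st.py; python3 lp.py
```

```text
t 78.8 p [ 0.4501 -0.0168  0.0645] z [ 0.124  0.495 -0.86 ] y [-0.988  0.144 -0.059] tilt 30.7 az 76 q [ 0.9   1.16 -1.06  2.2   1.29  0.41  2.01] F [1.1 3.9 3. ] op 81.7 ff 19.8
901 [(502, 8, 0, 334, 84), (477, 12, 0, 307, 85), (476, 4, 0, 330, 73), (449, 16, 0, 295, 77), (440, 0, 0, 330, 55)] B [ 0.449 -0.022  0.073]
t 79.7 p [ 0.4444 -0.0481  0.035 ] z [ 0.119  0.491 -0.863] y [-0.988  0.144 -0.055] tilt 30.3 az 76 q [ 0.96  1.22 -1.04  2.17  1.29  0.43  2.11] F [ 1.2  0.6 -0.4] op 61.6 ff 0.0
1100 [(202, 28, 0, 16, 93), (195, 24, 0, 25, 85), (193, 20, 0, 37, 78), (190, 32, 0, 16, 87), (183, 44, 0, 11, 86)] B [ 0.443 -0.053  0.044]
```

The lid slipped out of the 20 N grip after turning to about 10°. I'll back off and locate it from depth.

```bash
python3 -m pendant '[{"claw":0.9,"dx":0,"dy":0,"dz":20,"twist":0},{"claw":1,"dx":0,"dy":0,"dz":60,"twist":0},{"claw":1,"dx":0,"dy":0,"dz":100,"twist":0},{"claw":1,"dx":0,"dy":-50,"dz":150,"twist":0},{"claw":1,"dx":0,"dy":-100,"dz":190,"twist":0},{"claw":1,"dx":0,"dy":-150,"dz":220,"twist":0},{"claw":1,"dx":0,"dy":-200,"dz":240,"twist":0},{"claw":1,"dx":0,"dy":-250,"dz":250,"twist":0}]' >/dev/null; python3 st.py
python3 - <<'E'
from h import *
for n in("top","side"):
    p,d=eyes.snapshot(n);W=cloud(n,d)
    print(n,[(q,[(round(x["confidence"],2),(np.array(x["position"])*[560,420]).round()) for x in nets.place_of(n,q)][:2]) for q in("lid_mid","lid_grip")])
    print(n,[(round(x["confidence"],2),np.round(np.array(x["box"])*[560,420,560,420])) for x in nets.spot_in(n,"lid_mid")][:2])
    if n=="top":
        # height map printed coarsely x .36-.60, y -.14..0.12 (10 mm cells)
        P=W.reshape(-1,3)
        for x in np.arange(.60,.35,-.012):
            row=[]
            for y in np.arange(.12,-.15,-.012):
                s=P[(abs(P[:,0]-x)<.006)&(abs(P[:,1]-y)<.006)]
                row.append("%3d"%(1000*np.nanmedian(s[:,2])) if len(s) else "  .")
            print("%.3f"%x," ".join(row))
E
```

```text
t 80.6 p [ 0.4544 -0.1969  0.2334] z [ 0.132  0.454 -0.881] y [-0.981  0.189 -0.05 ] tilt 28.2 az 74 q [ 1.31  1.07 -1.47  1.85  0.69  1.04  2.65] F [0.4 0.5 0.8] op 87.9 ff 0.0
top [('lid_mid', [(0.62, array([344., 246.]))]), ('lid_grip', [(0.65, array([333., 248.]))])]
top [(0.62, array([333., 235.,  24.,  33.]))]
0.600   0   0   0   0   1   1   0   0   0   0   0  -1   0   0   2   1   1   3   1   1   1   1   1
0.588   0   0   0   2   0   1   0   1   0   0  -1   0   0   0   3   3   2   3   1   2   2   1   2
0.576   0   0   0   0   0   2   0   1   0   0   0   0   0   0   4   2   1   1   3   0   0   1   2
0.564   0   1  -1   1   0   0   0   0   0   0   0   0   0   1   6   3   2   1   1   2   0   5  14
0.552   0   1   1   0   0   0   0   0   1   0   0   0   0   0  13   3   1  13  18   1   1  16  17
0.540   1   1   0   0   0   0  -1   0   0   0   0   0  -1   1   8   0   1   8   9   0   1   1   2
0.528   0   0   0   0   0   0   0  -1   0   0   0   0   0   0   2   2   1   3   2  20   3   2   2
0.516   0   0   0   0   0   0   1   0   0   0   0  -1   0   1  17   1   1   2  12  18   2   2   
[... 758 characters left out ...]
  1   0   1   3   1   2   1
0.408   0   0   0   0   0   0   0   0   1   0   0   4  48   3   2   2   2   1   2   1   0   2   1
0.396   0   1   0   0   0  14   1   0   0   0   0   1   4   1   3   2   1   1   1   1   0   1   1
0.384  -1   1   0   0   0   9  13   0   0   0   0   0   1   1   2   3   1   1   1   1   1   1   1
0.372   0   0   0   0   0   1  16   2   0   1   0   0   0   1   0   0   2   1   1   2   2   3   3
0.360   1   0   0   0   0   0   4  14   0   0   0   0   1   0   0   0   0   0   0   0   1   0   0
side [('lid_mid', [(0.73, array([307., 194.]))]), ('lid_grip', [(0.63, array([306., 196.]))])]
side [(0.74, array([255., 167.,  78.,  40.])), (0.62, array([292., 183.,  30.,  27.]))]
```

Lucky: the lid now stands leaning on the tray's left wall, handle facing out (+y). It only needs lifting by its side edges, a half turn about z, and setting down at the machine. I'll measure its plane.

```bash
cat > pf.py <<'E'
from h import *
import sys
rng=np.random.default_rng(0)
def fit(n,box):
    p,d=eyes.snapshot(n);W=cloud(n,d).reshape(-1,3);x0,x1,y0,y1,z0,z1=box
    g=W[(W[:,0]>x0)&(W[:,0]<x1)&(W[:,1]>y0)&(W[:,1]<y1)&(W[:,2]>z0)&(W[:,2]<z1)]
    best=None
    for _ in range(600):
        a,b,c=g[rng.choice(len(g),3,replace=False)];m=np.cross(b-a,c-a);L=np.linalg.norm(m)
        if L<2e-4: continue
        m/=L;k=abs((g-a)@m)<.0025
        if best is None or k.sum()>best.sum(): best=k
    q=g[best];c=q.mean(0);m=np.linalg.svd(q-c)[2][2];m*=np.sign(m[2])
    ex=np.cross([0,0,1],m);ex/=np.linalg.norm(ex);ex*=np.sign(ex[0]);ey=np.cross(m,ex)
    R=cv2.minAreaRect(np.c_[(q-c)@ex*1000,(q-c)@ey*1000].astype(np.float32))
    print(n,len(g),len(q),"n",m.round(3),"size",np.round(R[1],1),round(R[2],1),"ctr",(c+ex*R[0][0]/1000+ey*R[0][1]/1000).round(4),"ex",ex.round(3),"z",q[:,2].min().round(3),q[:,2].max().round(3),"x",q[:,0].min().round(3),q[:,0].max().round(3))
box=[float(v) for v in sys.argv[1:7]]
for n in("top","side"): fit(n,box)
E
python3 pf.py .39 .51 -.055 .03 .006 .09
```

```text
top 673 394 n [0.104 0.847 0.521] size [80.5 81.1] 1.7 ctr [ 0.451  -0.0132  0.0429] ex [ 0.993 -0.122 -0.   ] z 0.007 0.078 x 0.411 0.492
side 615 210 n [0.053 0.842 0.536] size [79.7 80.2] 88.3 ctr [ 0.4546 -0.011   0.0384] ex [ 0.998 -0.063 -0.   ] z 0.006 0.071 x 0.413 0.497
```

```bash
python3 -m pendant '[{"claw":1,"dx":0,"dy":25,"dz":5,"twist":-0.14},{"claw":1,"dx":0,"dy":50,"dz":10,"twist":-0.28},{"claw":1,"dx":0,"dy":75,"dz":15,"twist":-0.42},{"claw":1,"dx":0,"dy":100,"dz":20,"twist":-0.56},{"claw":1,"dx":0,"dy":125,"dz":20,"twist":-0.7},{"claw":1,"dx":0,"dy":150,"dz":20,"twist":-0.84},{"claw":1,"dx":0,"dy":175,"dz":20,"twist":-0.98},{"claw":1,"dx":0,"dy":200,"dz":20,"twist":-1.12}]' >/dev/null; python3 st.py
python3 -m pendant '[{"claw":1,"dx":0,"dy":10,"dz":0,"twist":-0.14},{"claw":1,"dx":0,"dy":20,"dz":0,"twist":-0.28},{"claw":1,"dx":0,"dy":30,"dz":0,"twist":-0.42},{"claw":1,"dx":0,"dy":40,"dz":0,"twist":-0.56},{"claw":1,"dx":0,"dy":50,"dz":0,"twist":-0.7},{"claw":1,"dx":0,"dy":50,"dz":0,"twist":-0.84},{"claw":1,"dx":0,"dy":50,"dz":0,"twist":-0.98},{"claw":1,"dx":0,"dy":50,"dz":0,"twist":-1.12}]' >/dev/null; python3 st.py
python3 -m pendant '[{"claw":1,"dx":0,"dy":0,"dz":0,"twist":-0.14},{"claw":1,"dx":0,"dy":0,"dz":0,"twist":-0.28},{"claw":1,"dx":0,"dy":0,"dz":0,"twist":-0.42},{"claw":1,"dx":0,"dy":0,"dz":0,"twist":-0.56},{"claw":1,"dx":0,"dy":0,"dz":0,"twist":-0.7},{"claw":1,"dx":0,"dy":0,"dz":0,"twist":-0.79},{"claw":1,"dx":0,"dy":0,"dz":0,"twist":-0.79}]' >/dev/null; python3 st.py
```

```text
t 81.9 p [ 0.4505 -0.0521  0.2462] z [ 0.386  0.207 -0.899] y [-0.568  0.822 -0.054] tilt 26.0 az 28 q [ 0.85  0.54 -0.96  2.35  1.34  0.2   0.95] F [-0.7  0.3  0.4] op 88.0 ff 0.0
t 82.7 p [ 0.4502 -0.0022  0.246 ] z [ 0.398 -0.179 -0.9  ] y [ 0.306  0.951 -0.053] tilt 25.9 az -24 q [ 0.37  0.54 -1.04  2.41  1.48  0.83 -0.55] F [ 1.3 -0.5  0.5] op 87.7 ff 0.0
t 83.4 p [ 0.4517 -0.0015  0.2458] z [ 0.156 -0.407 -0.9  ] y [ 0.889  0.456 -0.052] tilt 25.8 az -69 q [ 0.15  0.6  -0.89  2.16  1.05  1.1  -0.96] F [-0.  -0.4 -0.7] op 88.0 ff 0.0
```

```bash
python3 -m pendant '[{"claw":1,"dx":0,"dy":10,"dz":0,"twist":-0.14},{"claw":1,"dx":0,"dy":20,"dz":-10,"twist":-0.28},{"claw":1,"dx":5,"dy":20,"dz":-20,"twist":-0.42},{"claw":1,"dx":5,"dy":20,"dz":-40,"twist":-0.57},{"claw":1,"dx":5,"dy":20,"dz":-70,"twist":-0.57},{"claw":1,"dx":5,"dy":20,"dz":-100,"twist":-0.57},{"claw":1,"dx":5,"dy":20,"dz":-120,"twist":-0.57},{"claw":1,"dx":5,"dy":20,"dz":-120,"twist":-0.57}]' >/dev/null; python3 st.py; python3 pf.py .39 .51 -.055 .03 .006 .085
```

```text
t 84.2 p [0.4542 0.0164 0.1242] z [-0.093 -0.428 -0.899] y [ 0.994 -0.094 -0.058] tilt 26.0 az -102 q [ 0.01  0.87 -0.7   2.01  0.98  1.09 -1.44] F [-0.3 -0.7 -0.2] op 88.0 ff 0.0
top 201 120 n [0.16  0.835 0.526] size [30.6 68.2] 0.4 ctr [ 0.4266 -0.0126  0.0469] ex [ 0.982 -0.188 -0.   ] z 0.017 0.077 x 0.408 0.444
side 613 215 n [0.122 0.86  0.495] size [76.7 80.9] 89.9 ctr [ 0.4544 -0.0111  0.0397] ex [ 0.99 -0.14 -0.  ] z 0.006 0.074 x 0.413 0.497
```

```bash
python3 -m pendant '[{"claw":1,"dx":0,"dy":-10,"dz":-20,"twist":0},{"claw":1,"dx":-1,"dy":-20,"dz":-40,"twist":0},{"claw":1,"dx":-2,"dy":-30,"dz":-56,"twist":0},{"claw":1,"dx":-2,"dy":-30,"dz":-56,"twist":0}]' >/dev/null; python3 st.py;  python3 -m pendant '[{"claw":1,"dx":-1,"dy":-4,"dz":-8,"twist":0},{"claw":1,"dx":-1,"dy":-8,"dz":-16,"twist":0},{"claw":1,"dx":-1,"dy":-11,"dz":-23,"twist":0},{"claw":1,"dx":-1,"dy":-11,"dz":-23,"twist":0}]' >/dev/null; python3 st.py
```

```text
t 84.7 p [ 0.4533 -0.0146  0.07  ] z [-0.091 -0.429 -0.899] y [ 0.994 -0.098 -0.054] tilt 26.0 az -102 q [ 0.03  0.96 -0.63  2.06  1.12  1.   -1.53] F [ 0.9 -0.   0.6] op 88.2 ff 0.0
t 85.1 p [ 0.4526 -0.0244  0.0464] z [-0.091 -0.428 -0.899] y [ 0.994 -0.097 -0.054] tilt 25.9 az -102 q [ 0.04  1.   -0.61  2.07  1.18  0.97 -1.57] F [-0.1 -0.2  0.2] op 88.0 ff 0.0
```

Seated with no contact. I'll close hard (60 N), lift and check the lid angle.

```bash
python3 -m pendant '[{"claw":0.6,"dx":0,"dy":0,"dz":0,"twist":0},{"claw":0.6,"dx":0,"dy":0,"dz":0,"twist":0},{"claw":0.6,"dx":0,"dy":0,"dz":0,"twist":0},{"claw":0.6,"dx":0,"dy":0,"dz":0,"twist":0}]' 60 >/dev/null; python3 st.py; python3 -m pendant '[{"claw":0.6,"dx":0,"dy":3,"dz":10,"twist":0},{"claw":0.6,"dx":0,"dy":8,"dz":30,"twist":0},{"claw":0.6,"dx":0,"dy":15,"dz":60,"twist":0},{"claw":0.6,"dx":0,"dy":20,"dz":100,"twist":0},{"claw":0.6,"dx":0,"dy":20,"dz":140,"twist":0},{"claw":0.6,"dx":0,"dy":20,"dz":160,"twist":0},{"claw":0.6,"dx":0,"dy":20,"dz":160,"twist":0}]' >/dev/null; python3 st.py; python3 pf.py .39 .51 -.065 .06 .14 .25
```

```text
t 85.5 p [ 0.4528 -0.0237  0.047 ] z [-0.09  -0.427 -0.9  ] y [ 0.994 -0.096 -0.053] tilt 25.9 az -102 q [ 0.04  1.   -0.61  2.07  1.18  0.97 -1.57] F [-1.   0.1  0.1] op 81.0 ff 59.6
t 86.2 p [ 0.4543 -0.0028  0.2098] z [-0.084 -0.426 -0.901] y [ 0.994 -0.096 -0.047] tilt 25.7 az -101 q [ 0.09  0.72 -0.75  1.98  0.85  1.17 -1.27] F [-0.4  0.  -1.6] op 81.4 ff 59.6Traceback (most recent call last):
  File "pf.py", line 18, in <module>
    for n in("top","side"): fit(n,box)
                            ~~~^^^^^^^
  File "pf.py", line 9, in fit
    a,b,c=g[rng.choice(len(g),3,replace=False)];m=np.cross(b-a,c-a);L=np.linalg.norm(m)
            ~~~~~~~~~~^^^^^^^^^^^^^^^^^^^^^^^^
  File "numpy/random/_generator.pyx", line 864, in numpy.random._generator.Generator.choice
ValueError: a must be a positive integer unless no samples are taken
```

```bash
python3 -m pendant '[{"claw":0.6,"dx":15,"dy":5,"dz":10,"twist":0.14},{"claw":0.6,"dx":30,"dy":10,"dz":20,"twist":0.28},{"claw":0.6,"dx":45,"dy":15,"dz":30,"twist":0.42},{"claw":0.6,"dx":60,"dy":20,"dz":40,"twist":0.56},{"claw":0.6,"dx":75,"dy":25,"dz":40,"twist":0.7},{"claw":0.6,"dx":90,"dy":30,"dz":40,"twist":0.84},{"claw":0.6,"dx":105,"dy":35,"dz":40,"twist":0.98},{"claw":0.6,"dx":120,"dy":40,"dz":40,"twist":1.12}]' >/dev/null; python3 st.py
python3 -m pendant '[{"claw":0.6,"dx":0,"dy":5,"dz":0,"twist":0.14},{"claw":0.6,"dx":0,"dy":10,"dz":0,"twist":0.28},{"claw":0.6,"dx":0,"dy":15,"dz":0,"twist":0.42},{"claw":0.6,"dx":0,"dy":20,"dz":0,"twist":0.56},{"claw":0.6,"dx":0,"dy":25,"dz":0,"twist":0.7},{"claw":0.6,"dx":0,"dy":30,"dz":0,"twist":0.84},{"claw":0.6,"dx":0,"dy":35,"dz":0,"twist":0.98},{"claw":0.6,"dx":0,"dy":40,"dz":0,"twist":1.12}]' >/dev/null; python3 st.py
python3 -m pendant '[{"claw":0.6,"dx":0,"dy":5,"dz":0,"twist":0.14},{"claw":0.6,"dx":0,"dy":10,"dz":0,"twist":0.28},{"claw":0.6,"dx":0,"dy":15,"dz":0,"twist":0.42},{"claw":0.6,"dx":0,"dy":20,"dz":0,"twist":0.56},{"claw":0.6,"dx":0,"dy":25,"dz":0,"twist":0.7},{"claw":0.6,"dx":0,"dy":30,"dz":0,"twist":0.84},{"claw":0.6,"dx":0,"dy":35,"dz":0,"twist":0.98},{"claw":0.6,"dx":0,"dy":40,"dz":0,"twist":1.03}]' >/dev/null; python3 st.py
```

```text
t 87.05 p [0.5724 0.0365 0.2451] z [ 0.344 -0.265 -0.901] y [ 0.514  0.856 -0.055] tilt 25.8 az -38 q [ 0.22  0.69 -0.95  2.01  1.28  1.03 -0.44] F [ 0.1  0.  -2.1] op 81.2 ff 59.6
t 87.85 p [0.5714 0.0757 0.245 ] z [ 0.387  0.196 -0.901] y [-0.546  0.836 -0.052] tilt 25.7 az 27 q [ 0.56  0.75 -1.17  2.09  1.36  0.62  0.7 ] F [-0.6 -0.1 -1.1] op 81.1 ff 59.6
t 88.65 p [0.5729 0.1154 0.2442] z [ 0.03   0.435 -0.9  ] y [-0.998 -0.034 -0.049] tilt 25.9 az 86 q [ 0.64  1.04 -1.44  1.75  0.82  0.97  2.26] F [-0.2  0.1 -1.9] op 80.6 ff 59.6
```

```bash
python3 -m pendant '[{"claw":0.6,"dx":10,"dy":20,"dz":-20,"twist":0},{"claw":0.6,"dx":20,"dy":40,"dz":-40,"twist":0},{"claw":0.6,"dx":27,"dy":60,"dz":-60,"twist":0},{"claw":0.6,"dx":27,"dy":70,"dz":-80,"twist":0},{"claw":0.6,"dx":27,"dy":70,"dz":-80,"twist":0}]' >/dev/null; python3 st.py; sed -i 's/for n in("top","side")/for n in("side",)/' pf.py; python3 pf.py .54 .66 .13 .235 .1 .25
```

```text
t 89.15 p [0.5968 0.1864 0.1621] z [ 0.026  0.433 -0.901] y [-0.998 -0.035 -0.046] tilt 25.7 az 87 q [ 0.46  1.13 -1.3   1.74  0.96  0.84  2.14] F [-1.  -0.6 -1.8] op 80.7 ff 59.6
side 849 262 n [-0.01  -0.848  0.53 ] size [ 84.3 106.7] 87.3 ctr [0.5967 0.1843 0.1532] ex [ 1.    -0.012  0.   ] z 0.117 0.19 x 0.544 0.651
```

```bash
python3 -m pendant '[{"claw":0.6,"dx":0,"dy":15,"dz":-30,"twist":0},{"claw":0.6,"dx":0,"dy":30,"dz":-60,"twist":0},{"claw":0.6,"dx":0,"dy":34,"dz":-90,"twist":0},{"claw":0.6,"dx":0,"dy":34,"dz":-110,"twist":0},{"claw":0.6,"dx":0,"dy":34,"dz":-110,"twist":0}]' >/dev/null; python3 st.py
for i in 1 2; do python3 -m pendant '[{"claw":0.6,"dx":0,"dy":0,"dz":-3,"twist":0},{"claw":0.6,"dx":0,"dy":0,"dz":-3,"twist":0}]' >/dev/null; python3 st.py; done
python3 -m pendant '[{"claw":0.6,"dx":0,"dy":3,"dz":0,"twist":0},{"claw":0.6,"dx":0,"dy":5,"dz":0,"twist":0},{"claw":0.6,"dx":0,"dy":5,"dz":0,"twist":0}]' >/dev/null; python3 st.py
```

```text
t 89.7 p [0.5986 0.2179 0.0539] z [ 0.031  0.432 -0.901] y [-0.998 -0.031 -0.049] tilt 25.7 az 86 q [ 0.36  1.25 -1.15  1.76  1.15  0.68  2.01] F [ 0.3  0.7 -1.2] op 81.0 ff 59.6
t 89.9 p [0.6008 0.22   0.0554] z [ 0.036  0.436 -0.899] y [-0.998 -0.03  -0.055] tilt 26.0 az 85 q [ 0.36  1.25 -1.15  1.76  1.16  0.68  2.01] F [ 0.4 -0.2 -1.5] op 80.8 ff 59.6
t 90.1 p [0.6003 0.2199 0.0515] z [ 0.035  0.435 -0.9  ] y [-0.998 -0.031 -0.054] tilt 25.9 az 85 q [ 0.36  1.26 -1.14  1.76  1.16  0.67  2.01] F [-0.6  0.2 -3.2] op 81.8 ff 59.6
t 90.4 p [0.5998 0.2258 0.0513] z [ 0.034  0.436 -0.899] y [-0.998 -0.032 -0.054] tilt 25.9 az 86 q [ 0.35  1.26 -1.14  1.76  1.16  0.67  2.  ] F [-0.2 -0.  -1.8] op 80.7 ff 59.6
```

```bash
for i in 1 2 3; do python3 -m pendant '[{"claw":0.6,"dx":0,"dy":0,"dz":-3,"twist":0},{"claw":0.6,"dx":0,"dy":0,"dz":-3,"twist":0}]' >/dev/null; python3 st.py|cut -c1-60; python3 st.py|grep -o "F.*"; done
```

```text
t 90.6 p [0.5997 0.225  0.0475] z [ 0.034  0.435 -0.9  ] y [
F [-0.5  0.3 -1.7] op 81.1 ff 59.6
t 90.8 p [0.5998 0.2266 0.0462] z [ 0.035  0.438 -0.898] y [
F [-1.4 -0.4  5.2] op 80.9 ff 59.8
t 91.0 p [0.5999 0.228  0.0451] z [ 0.035  0.441 -0.897] y [
F [-2.6 -0.5 10.8] op 80.9 ff 59.9
```

```bash
python3 -m pendant '[{"claw":0.6,"dx":0,"dy":0,"dz":4,"twist":0},{"claw":0.6,"dx":0,"dy":2,"dz":4,"twist":0},{"claw":0.6,"dx":0,"dy":2,"dz":4,"twist":0}]' >/dev/null; python3 st.py
python3 -m pendant '[{"claw":0.95,"dx":0,"dy":0,"dz":0,"twist":0},{"claw":1,"dx":0,"dy":0,"dz":0,"twist":0},{"claw":1,"dx":0,"dy":0,"dz":0,"twist":0},{"claw":1,"dx":0,"dy":0,"dz":0,"twist":0},{"claw":1,"dx":0,"dy":0,"dz":0,"twist":0}]' 10 >/dev/null; python3 st.py
python3 -m pendant '[{"claw":1,"dx":0,"dy":-5,"dz":10,"twist":0},{"claw":1,"dx":-1,"dy":-10,"dz":21,"twist":0},{"claw":1,"dx":-2,"dy":-20,"dz":42,"twist":0},{"claw":1,"dx":-3,"dy":-35,"dz":75,"twist":0},{"claw":1,"dx":-4,"dy":-60,"dz":120,"twist":0},{"claw":1,"dx":-5,"dy":-100,"dz":150,"twist":0},{"claw":1,"dx":-5,"dy":-150,"dz":180,"twist":0},{"claw":1,"dx":-5,"dy":-195,"dz":210,"twist":0}]' >/dev/null; python3 st.py; sed -i 's/for n in("side",)/for n in("top",)/' pf.py;python3 pf.py .53 .67 .15 .243 .008 .09
```

```text
t 91.3 p [0.6    0.2272 0.0461] z [ 0.035  0.435 -0.9  ] y [-0.998 -0.031 -0.054] tilt 25.9 az 85 q [ 0.34  1.26 -1.14  1.76  1.17  0.66  1.99] F [-1.1 -1.3  4. ] op 81.0 ff 59.7
t 91.8 p [0.5999 0.227  0.0458] z [ 0.034  0.435 -0.9  ] y [-0.998 -0.032 -0.053] tilt 25.9 az 86 q [ 0.34  1.26 -1.14  1.76  1.17  0.66  1.99] F [ 0.5 -1.2 -0.3] op 88.2 ff 0.0
t 92.6 p [0.5943 0.0416 0.2505] z [ 0.035  0.435 -0.9  ] y [-0.998 -0.032 -0.054] tilt 25.9 az 85 q [ 0.74  1.05 -1.42  1.66  0.75  1.05  2.45] F [ 1.8 -0.9 -0.7] op 88.2 ff 0.0
top 551 372 n [-0.007 -0.82   0.572] size [81.7 80.3] 0.8 ctr [0.599  0.2173 0.0411] ex [ 1.    -0.008  0.   ] z 0.009 0.074 x 0.558 0.64
```

The lid leans at 55° against the machine again, handle out. One final check of the jar, the cylinders and the stability before handing in.

```bash
python3 -m pendant '[{"claw":1,"dx":-30,"dy":10,"dz":30,"twist":0},{"claw":1,"dx":-60,"dy":20,"dz":60,"twist":0},{"claw":1,"dx":-90,"dy":30,"dz":80,"twist":0},{"claw":1,"dx":-90,"dy":30,"dz":80,"twist":0},{"claw":1,"dx":-90,"dy":30,"dz":80,"twist":0}]' >/dev/null; python3 pf.py .53 .67 .15 .243 .008 .09; python3 jl.py | grep -v lid; python3 tray.py
```

```text
top 552 384 n [-0.008 -0.821  0.571] size [81.8 79.7] 0.0 ctr [0.5987 0.218  0.0413] ex [ 1.   -0.01  0.  ] z 0.008 0.074 x 0.558 0.64
side jar 389 zmax 0.095
0.02 52 [ 0.658 -0.128  0.021] [ 0.721 -0.087  0.04 ] [ 0.688 -0.103  0.032]
0.04 92 [ 0.658 -0.13   0.04 ] [ 0.721 -0.085  0.06 ] [ 0.687 -0.099  0.05 ]
0.075 112 [ 0.664 -0.157  0.075] [ 0.718 -0.086  0.095] [ 0.691 -0.118  0.085]
top jar 504 zmax 0.099
0.02 98 [ 0.655 -0.154  0.02 ] [ 0.758 -0.061  0.039] [ 0.694 -0.117  0.029]
0.04 80 [ 0.655 -0.154  0.04 ] [ 0.718 -0.092  0.059] [ 0.684 -0.122  0.049]
0.075 149 [ 0.659 -0.148  0.075] [ 0.712 -0.096  0.099] [ 0.684 -0.121  0.086]
```

The tray is hidden by the elbow, so I'll move the arm aside and re-check.

```bash
python3 -m pendant '[{"claw":1,"dx":-30,"dy":40,"dz":40,"twist":-0.1},{"claw":1,"dx":-60,"dy":80,"dz":80,"twist":-0.2},{"claw":1,"dx":-80,"dy":120,"dz":120,"twist":-0.3},{"claw":1,"dx":-100,"dy":160,"dz":150,"twist":-0.4},{"claw":1,"dx":-120,"dy":200,"dz":150,"twist":-0.5},{"claw":1,"dx":-130,"dy":240,"dz":150,"twist":-0.6},{"claw":1,"dx":-140,"dy":280,"dz":150,"twist":-0.7},{"claw":1,"dx":-140,"dy":280,"dz":150,"twist":-0.7}]' >/dev/null; python3 st.py; python3 tray.py;  python3 pf.py .53 .67 .15 .243 .008 .09
```

```text
t 94.15 p [0.3683 0.3442 0.4775] z [ 0.303  0.311 -0.901] y [-0.788  0.613 -0.054] tilt 25.7 az 46 q [ 0.11  0.18 -1.15  1.87  0.37  0.78  1.29] F [ 0.4 -0.5 -0.1] op 87.8 ff 0.0
50 [387. 214.] [ 0.555 -0.139  0.017] 0.024
49 [370. 217.] [ 0.547 -0.091  0.018] 0.023
47 [374. 227.] [ 0.519 -0.102  0.018] 0.025
39 [356. 231.] [ 0.506 -0.049  0.018] 0.025
top 546 376 n [-0.008 -0.817  0.577] size [80.8 80.9] 0.4 ctr [0.5994 0.2177 0.0413] ex [ 1.   -0.01  0.  ] z 0.008 0.074 x 0.559 0.64
```

```bash
python3 -c "
from plant import r
print(r.finish_job())"
```

```text
the job is handed in; nothing more can be done
None
```

I handed the job in at about 94 s of robot time, with no verdict returned: at the last check the lid leaned about 55° on the centrifuge's right side with its handle out, the jar had weighed as empty and stood upright past the tray's far wall, and all 4 cylinders lay in the tray. The lid had fallen twice along the way before its final placing.

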